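# Get the tube rack out from behind the bottles and onto the shaker

## Robot

A 6-joint arm with a two-finger parallel gripper is mounted at the origin on a cart in front of the work surface, level with it; the furniture and walls round the work are solid. World frame = base frame: x ahead of the robot, y to its left, z up, the work surface at z = 0. Lengths are in m, angles in rad, forces in N, time in s.
With the tool pointing down it reaches from about 0.3 to 0.875 m from the base axis. Payload 6.4 kg.
Tool frame: the origin (TCP) lies on the centre line of the jaws, within the pads' length; the fingertips stand 25 mm ahead of it and the grasp point (between the pads) lies 6 mm ahead of it (ctrl.tip_reach is the distance from the TCP to the fingertips, in m); z points along the fingers, y is the line along which they close (so a half turn about z gives the same grasp; the last joint's range is limited). The gripper opens to 85 mm and grips with 20 to 120 N. Pads are 22 mm wide; open, the fingers measure 114 mm over their backs; the gripper's body (76 mm by 85 mm) begins 54 mm behind the grasp point. The pads swing forward as they close: fully open they stand 13 mm farther back than shut.
Start: joints at [-1.444, 0.181, 1.607, -0, 1.354, -0.206], TCP at [0.188, -0.543, 0.256] pointing down, gripper open.
Joint ranges: [-2.99, 2.99], [-0.89, 2.07], [0.3, 2.58], [-1.14, 4.28], [0, 2.63], [-3.12, 3.12]. Speed limits (rad/s): [2.57, 2.57, 3.01, 3.14, 3.14, 3.14].

## Interface

Orientations are given as a unit quaternion [w, x, y, z].
In Python, from bench import ctrl gives the robot as it stands.
- The arm moves only by the tool servo_tool, never from a script. Its argument "motion" is a list that holds one entry, the list of rows, each a list of 5 numbers: the shift along the tool's x, y, z in cm, then the turn about the tool's z in degrees, then the closure, from -1 (fully open) to 1 (shut). In form: [[[dx, dy, dz, twist, claw], ...]]. A call has 1 to 5 rows; each row is the pose to reach, as a shift and turn from the pose commanded when the call began, along the tool's axes at that moment; what a row does not reach only later rows make up. A row lasts 1/10 s, in which the tool goes at most 50 mm and 8.59 degrees, less where a joint would pass 70% of its speed; a pose out of reach is approached as far as the arm can. A call with a gripper value outside its range is refused whole. The fingers move at their own pace and stop on an object; the grip force is fixed at half the most. Time passes only in rows, so rows that repeat a pose let the fingers close. It gives the time, the measured TCP pose, the force, the opening and the grip force at its end, in the units of the state.
- ctrl.get_obs(): the state, without advancing time (a new reading comes with each control period).
- ctrl.camera(name): name is "scene" or "top" or "wrist"; returns a dict with "pixels" (384x512x3 uint8, red, green, blue), "depth" (384x512 float32, m along the optical axis (not along the pixel's ray), 0 where there is no reading), "fx", "fy", "cx", "cy" (pixels), "k1" (the pictures are not rectified: a ray, as slopes to the right and down, at radius r is drawn at 1 + k1 r^2 times it, then the intrinsics apply), "R" (3x3) and "t" (3): a world point X has camera coordinates R X + t; the wrist camera has in their place "hand_eye" (4x4, takes a point from camera to tool coordinates, whose origin is the TCP and whose axes are the flange's). Camera axes: x right, y down, z forward; pixel columns grow to the right and rows downward; lengths in m; the calibration is good to about 2 mm. A picture is of the moment at which its call begins: read the wrist's pose just before it.
- ctrl.hand_in(): hands the job in; it is judged then, once.
The state is a dict: "time_s": time; "q": joint angles; "dq": joint speeds; "joint_efforts": joint torques, N m; "eef_pos": TCP position; "eef_rot": TCP orientation; "wrist_force": force on the tool from outside, world axes, zero at the start; "torque": the same for the moment, N m; "opening": opening from 0.0 (shut) to 1.0 (fully open); "grasp_force": force on a finger pad.
Only numpy, scipy, OpenCV 4.12 (cv2) and the standard library are available. Lean on these libraries where they do the work, as an engineer would, in place of code of your own. Each camera call takes 0.05 s, during which the arm holds its last target. There are 200 camera calls.

## Task

The orange tube rack at the back of the blue bottle tray is due on the shaker, but three bottles stand close in front of it. First stand all three bottles on the white bench pad; then set the rack level on the shaker platform between the four corner brackets, and after that put every bottle back upright in the very seat of the tray it came from. Keep the bottles and the rack from tipping over, do not shift the loose cream-lidded jar or the roll of tape, and leave everything released and still.

Things in the scene. Friction and masses are not known exactly. Their poses are not given: they have to be found in the camera images.
- pink_bottle: Glass or plastic screw-cap bottle standing upright, origin at the centre of its underside, z up, round (yaw is meaningless). Clear glass with pink contents and blue cap, 140 mm tall, body 74 mm in diameter up to about 75 mm, then a shoulder; the cap, 54 mm in diameter, spans heights 102 to 139 mm and is the place to grip. 0.31 kg, varies by a third.
- foil_bottle: Glass or plastic screw-cap bottle standing upright, origin at the centre of its underside, z up, round (yaw is meaningless). Wrapped in silvery-white foil, blue cap, 109 mm tall, straight, 53 mm in diameter up to the top (grip it at about 70 to 75 mm height). 0.17 kg, varies by a third.
- white_bottle: Glass or plastic screw-cap bottle standing upright, origin at the centre of its underside, z up, round (yaw is meaningless). Opaque white plastic with a white cap, 118 mm tall, straight body 57 mm in diameter up to about 85 mm (grip the body at about 70 to 75 mm height); cap 46 mm in diameter above 97 mm. 0.10 kg, varies by a third.
- micro_rack: Orange microtube rack full of small capped tubes, a solid box 62 mm wide (its x) by 200 mm long (its y), 34 mm high, tube caps to 41 mm; origin at the centre of its underside, z up. At the start it stands on the rear land of the tray, roughly parallel to the tray's y. Grip it across its 62 mm width at the middle of its length. 0.12 kg, varies by a third.
- bottle_tray: Blue tray, fixed, 184 x 314 mm; origin at the centre of its underside, x to its rear, y along it. Plate top 16 mm high, rim 20 mm. Three round seats, 90 mm wide, 8 mm deep (floor at z = 8 mm) at x = -34, y = -96, 0, +96 mm, each holding one bottle at the start; which bottle is where varies. The flat land behind the seats (x = 11 to 87 mm) carries the rack near x = 42 mm.
- bench_pad: White absorbent paper bench pad, fixed flat on the worktop, 300 mm (its x) by 140 mm (its y), 3 mm thick; origin at the centre of its underside. The side area for the bottles. It lies to one side of the tray and the shaker to the other; which side varies.
- shaker: Low white platform shaker, fixed, 290 (its x) x 160 mm; origin on the worktop below the middle of its platform. Control panel at its -x end, below the platform. Four steel corner brackets, 11 mm above the mat, enclose 220 (x) by 82 mm (y); they reach in only 34 mm along each long side, so fingers fit in the middle of the long sides (metal platform 128 mm wide, 2 mm below the mat).
- shaker_seat (a point): Centre of the black mat on the shaker's platform, 60 mm above the worktop, where the centre of the rack's underside belongs; axes as the shaker's. The rack's long side goes along its x (either way round).
- cream_jar: Bystander, loose: small white jar with cream lid, 53 mm in diameter, 70 mm tall, origin at the centre of its underside; stands behind the tray.
- label_tape: Bystander, loose: roll of tan label tape lying flat, 104 mm across, 25 mm high, origin at the centre of its underside; lies in front of the tray.
There are look-alikes about, which are no part of the job. What is shaped like the foil_bottle but red is not meant.

How it is judged:
By the outcome, as a careful person would: the job done as asked, in the order asked, and still so for the second after the job is handed in, with the robot touching nothing.
It also fails if it takes over 144 s, if anything falls off the work surface, if the arm or the gripper's body presses on something with over 40 N, if the wrist force passes 120 N, or if a joint passes its speed limit or range.

## Working session

There is one attempt and no reset: what is moved stays moved. The work goes in short steps, Python scripts to look and compute and a tool call to move; the robot and the scene stay as the last step left them, time stands still between calls to the robot, and variables do not carry over. Pictures are saved under pics/ and viewed, at most 14 in all, crops included, and the job is handed in when it is done.

Besides the shell and the picture viewer there is one more tool, called after "Call:" by a JSON object that holds its "op" and its "data". servo_tool: Moves the arm, as the interface text tells. Its arguments: {"type":"object","properties":{"motion":{"type":"array"}},"required":["motion"]}

```bash
mkdir -p pics; cat > h.py <<'E'
import numpy as np, cv2
from bench import ctrl
def snap(n):
    c=ctrl.camera(n); return c
def save(c,f,crop=None,s=1):
    im=c["pixels"][:,:,::-1]
    if crop: u0,v0,u1,v1=crop; im=im[v0:v1,u0:u1]
    cv2.imwrite("pics/"+f,cv2.resize(im,None,fx=s,fy=s,interpolation=cv2.INTER_CUBIC))
def slopes(c,uv):
    uv=np.atleast_2d(uv).astype(float)
    d=(uv-[c["cx"],c["cy"]])/[c["fx"],c["fy"]]; s=d.copy()
    for _ in range(20): s=d/(1+c["k1"]*(s**2).sum(1,keepdims=True))
    return s
def onplane(c,uv,z):
    s=slopes(c,uv); R=np.array(c["R"]);t=np.array(c["t"])
    o=-R.T@t; d=np.c_[s,np.ones(len(s))]@R
    return o+d*((z-o[2])/d[:,2])[:,None]
def cloud(c):
    v,u=np.mgrid[0:384,0:512]; s=slopes(c,np.c_[u.ravel(),v.ravel()])
    D=c["depth"].ravel()[:,None]; P=(np.c_[s,np.ones(len(s))]*D-np.array(c["t"]))@np.array(c["R"])
    P[D[:,0]==0]=np.nan
    return P.reshape(384,512,3)
E
python3 - <<'E'
from h import *
for n in("scene","top"):
    c=snap(n); save(c,n+"0.png",None,1.5); np.save(n+"0.npy",c,allow_pickle=True)
    print(n,c["fx"],c["k1"],-np.array(c["R"]).T@np.array(c["t"]))
o=ctrl.get_obs();print(o)
E
```

```text
scene 423.80615660531714 -0.03595192014762243 [-0.01558674  0.81179117  0.51572209]
top 401.8698146019057 -0.02568635623609222 [ 0.41039645 -0.04035504  1.19054192]
{'time_s': 0.1, 'q': array([-1.44431170e+00,  1.81507541e-01,  1.60790678e+00, -4.63728768e-05,
        1.35380773e+00, -2.06286369e-01]), 'dq': array([-5.20622923e-04, -2.61343682e-03, -1.64785616e-03,  1.60319447e-03,
        3.37067645e-05,  1.50755177e-03]), 'joint_efforts': array([ 1.94046734e-04, -4.45881736e+01, -3.52236128e+01, -3.14826138e-04,
        4.26128317e-03,  9.39328146e-06]), 'eef_pos': array([ 0.18778265, -0.54298163,  0.25545187]), 'eef_rot': array([-8.14951443e-04,  9.86188680e-01,  1.65623741e-01,  9.87785897e-06]), 'wrist_force': array([ 0.49821307, -0.25576285, -0.78884268]), 'torque': array([-0.01215415, -0.01398111,  0.09133122]), 'grasp_force': 0.0, 'opening': 0.998688784695378}
```

View pics/top0.png

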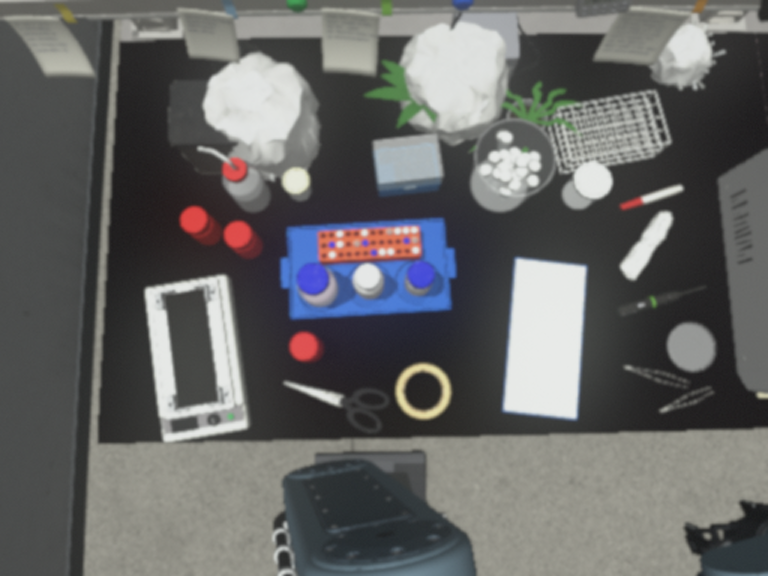

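View pics/scene0.png

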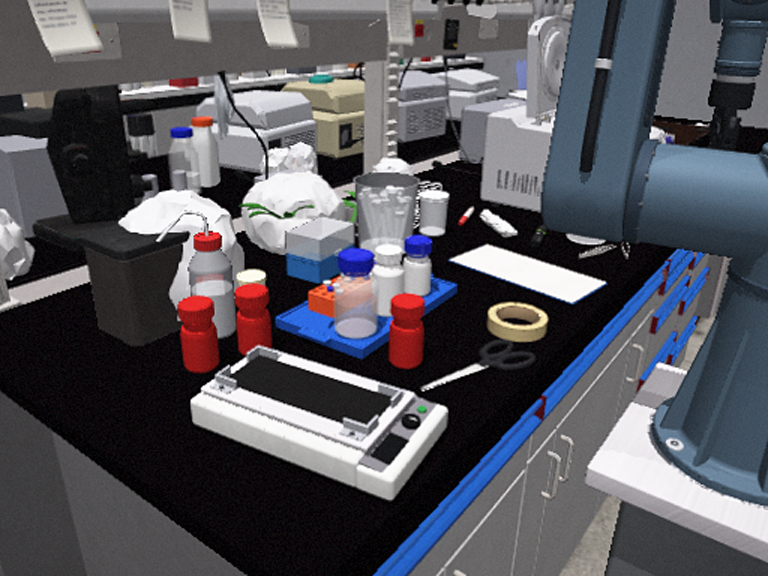

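```bash
cat > m.py <<'E'
from h import *
def rect(c,mask,box,z,name,open_=0,hull=False):
    u0,v0,u1,v1=box; m=np.zeros_like(mask,np.uint8); m[v0:v1,u0:u1]=mask[v0:v1,u0:u1]
    if open_: m=cv2.morphologyEx(m,cv2.MORPH_OPEN,np.ones((open_,open_),np.uint8))
    cs,_=cv2.findContours(m,cv2.RETR_EXTERNAL,cv2.CHAIN_APPROX_NONE)
    k=max(cs,key=cv2.contourArea)
    P=onplane(c,k[:,0,:],z)[:,:2]
    r=cv2.minAreaRect((P*1000).astype(np.float32))
    print(name,"ctr",np.round(r[0],1),"size",np.round(r[1],1),"ang",round(r[2],2),"area",cv2.contourArea(k)); return r
def circ(c,mask,box,z,name):
    u0,v0,u1,v1=box; m=np.zeros_like(mask,np.uint8); m[v0:v1,u0:u1]=mask[v0:v1,u0:u1]
    cs,_=cv2.findContours(m,cv2.RETR_EXTERNAL,cv2.CHAIN_APPROX_NONE)
    k=max(cs,key=cv2.contourArea); P=onplane(c,k[:,0,:],z)[:,:2]
    (x,y),r=cv2.minEnclosingCircle((P*1000).astype(np.float32)); e=cv2.fitEllipse((P*1000).astype(np.float32))
    print(name,"circ",round(x,1),round(y,1),"d",round(2*r,1),"ell",np.round(e[0],1),np.round(e[1],1))
E
python3 - <<'E'
from m import *
c=np.load("top0.npy",allow_pickle=True).item(); hsv=cv2.cvtColor(c["pixels"],cv2.COLOR_RGB2HSV)
H,S,V=[hsv[...,i].astype(int) for i in range(3)]
for p in [(209,185),(280,184),(230,200),(245,187),(247,162),(197,120),(124,230),(360,220),(112,230),(160,240)]: print(p,hsv[p[1],p[0]],end=" ")
print()
blue=((H>105)&(H<130)&(S>120)&(V>60)).astype(np.uint8)
tray=((H>100)&(H<118)&(S>120)&(V>60)).astype(np.uint8)
cap=((H>=118)&(H<130)&(S>150)).astype(np.uint8)
white=((S<50)&(V>170)).astype(np.uint8)
org=(((H<12)|(H>172))&(S>120)&(V>100)).astype(np.uint8)
rect(c,blue,(180,140,310,220),.018,"tray(with tabs)")
rect(c,blue,(180,140,310,220),.018,"tray opened",15)
circ(c,cap,(195,170,225,200),.147,"pink"); circ(c,cap,(265,170,295,200),.117,"foil")
circ(c,white,(232,172,260,202),.126,"whiteB")
rect(c,org,(205,145,290,180),.042,"rack")
rect(c,white,(320,160,400,290),.003,"pad")
rect(c,(V<60).astype(np.uint8),(105,192,152,272),.06,"mat",3)
rect(c,white,(90,175,170,300),.055,"shaker body")
jar=((H>15)&(H<40)&(S>25)&(V>150)).astype(np.uint8)
circ(c,jar,(180,105,212,135),.07,"jar"); circ(c,jar,(255,235,310,285),.025,"tape")
red=(((H<8)|(H>172))&(S>150)&(V>60)).astype(np.uint8)
circ(c,red,(185,220,220,245),.109,"red front"); circ(c,red,(148,145,175,175),.109,"red side");circ(c,red,(110,130,147,165),.109,"red side2");
# depth check
P=cloud(c)
for n,p in dict(pink=(209,185),foil=(280,184),white=(245,187),rack=(247,162),mat=(124,230),pad=(360,220)).items(): print(n,np.round(P[p[1],p[0]],3))
save(c,"crop1.png",(90,100,310,300),3.6)
E
```

```text
(209, 185) [119 169 219] (280, 184) [118 173 217] (230, 200) [111 153 157] (245, 187) [ 75   2 231] (247, 162) [  4 137 171] (197, 120) [ 35  14 231] (124, 230) [40 11 70] (360, 220) [ 60   2 234] (112, 230) [ 60   2 218] (160, 240) [45 10 98] 
tray(with tabs) ctr [622. -18.] size [189.9 350.9] ang 2.37 area 6836.0
tray opened ctr [644.2 111.1] size [ 86.2 128.2] ang 89.75 area 953.0
pink circ 582.5 76.8 d 52.6 ell [582.1  76.9] [48.6 50.8]
foil circ 591.0 -115.5 d 46.8 ell [ 590.7 -115.1] [42.3 43.8]
whiteB circ 583.7 -18.2 d 54.1 ell [585.2 -16.8] [44.4 52.9]
rack ctr [663.5 -21.7] size [ 58.5 193.1] ang 2.23 area 782.5
pad ctr [ 480. -365.] size [143.2 303.5] ang 82.34 area 4793.5Traceback (most recent call last):
  File "<stdin>", line 17, in <module>
  File "m.py", line 6, in rect
    k=max(cs,key=cv2.contourArea)
ValueError: max() iterable argument is empty
```

```bash
python3 - <<'E'
from m import *
c=np.load("top0.npy",allow_pickle=True).item(); hsv=cv2.cvtColor(c["pixels"],cv2.COLOR_RGB2HSV)
H,S,V=[hsv[...,i].astype(int) for i in range(3)]
white=((S<50)&(V>170)).astype(np.uint8)
rect(c,(V<115).astype(np.uint8),(105,190,152,274),.06,"mat",5)
rect(c,((S<60)&(V>130)).astype(np.uint8),(90,175,170,300),.055,"shaker body")
P=cloud(c)
m=(P[...,2]>.045)&(P[...,2]<.09)&(P[...,1]>.2)&(P[...,1]<.5)&(P[...,0]<.62)
rect(c,m.astype(np.uint8),(90,175,170,300),.057,"shaker depth",3)
jar=((H>15)&(H<40)&(S>25)&(V>150)).astype(np.uint8)
circ(c,jar,(180,105,212,135),.07,"jar"); circ(c,jar,(255,235,310,285),.025,"tape")
red=(((H<8)|(H>172))&(S>150)&(V>60)).astype(np.uint8)
circ(c,red,(185,220,220,245),.109,"red front"); circ(c,red,(148,145,175,175),.109,"red side");circ(c,red,(110,130,147,165),.109,"red side2");
for n,p in dict(pink=(209,185),foil=(280,184),white=(245,187),rack=(247,162),mat=(124,230),mat2=(137,245),pad=(360,220),sip=(157,113)).items(): print(n,np.round(P[p[1],p[0]],3))
save(c,"crop1.png",(90,100,310,300),3)
s=np.load("scene0.npy",allow_pickle=True).item(); Q=cloud(s)
def proj(c,X):
    x=np.array(c["R"])@X+np.array(c["t"]); a=x[:2]/x[2]; a=a*(1+c["k1"]*(a@a)); return a*[c["fx"],c["fy"]]+[c["cx"],c["cy"]]
for X in [(.582,.077,.147),(.591,-.115,.117),(.585,-.017,.126)]: print(proj(s,np.array(X))*1.5)
E
```

```text
mat ctr [471.5 315.7] size [213.1  77.5] ang 8.8 area 1896.5
shaker body ctr [446.5 301.7] size [218.1 322.9] ang 89.07 area 6145.0
shaker depth ctr [459.6 309. ] size [274.6 157.3] ang 8.82 area 4704.0
jar circ 787.6 117.8 d 53.8 ell [787.5 118.8] [48.6 49.2]
tape circ 381.3 -119.4 d 103.5 ell [ 381.2 -119. ] [100.7 100.9]
red front circ 466.6 95.7 d 54.0 ell [465.9  96.2] [49.7 52.3]
red side circ 669.5 217.2 d 61.4 ell [670.7 217.9] [50.3 59.3]
red side2 circ 697.1 297.3 d 68.8 ell [698.7 296.4] [51.7 69.4]
pink [0.583 0.075 0.147]
foil [ 0.587 -0.115  0.113]
white [ 0.579 -0.02   0.127]
rack [ 0.665 -0.025  0.049]
mat [0.474 0.322 0.063]
mat2 [0.432 0.285 0.059]
pad [ 0.493 -0.356  0.003]
sip [0.774 0.209 0.174]
[354.91038921 253.64179291]
[416.86304703 238.66481099]
[388.07704187 249.38290298]
```

View pics/crop1.png

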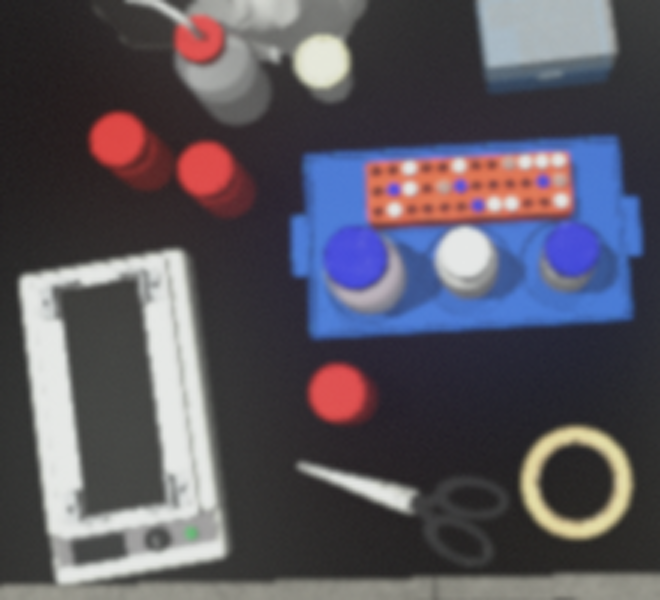

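Crop: pink_bottle cap at (357,258), clear with pink contents. white_bottle is at (466,250), and foil_bottle at (572,248) with a blue cap on a silvery body. The red look-alikes at (118,138), (206,168) and (338,393) are not meant. The jar is at (322,62) and the tape at (577,483).

```bash
cat > plan.py <<'E'
import sys; from h import *
# waypoints: x y z(mm) heading(deg of tool x) ; emits one line per servo call (<=5 rows)
def plan(wps):
    o=ctrl.get_obs(); w,a,b,_=o["eef_rot"]; h=np.degrees(2*np.arctan2(b,a)); p=o["eef_pos"]*1000
    print("t",round(o["time_s"],1),"at",p.round(1),"head",round(h,1),"open",round(o["opening"],3),"grip",round(o["grasp_force"],1),"tilt",np.round(o["eef_rot"][[0,3]],4))
    for x,y,z,hd in wps:
        D=np.array([x,y,z])-p; tw=(h-hd+180)%360-180
        n=max(int(np.ceil(max(np.linalg.norm(D)/47,abs(tw)/8.3))),1); k=int(np.ceil(n/5)); rows=int(np.ceil(n/k))
        for i in range(k):
            f=1/(k-i); D=np.array([x,y,z])-p; tw=((h-hd+180)%360-180)*f; c,s=np.cos(np.radians(h)),np.sin(np.radians(h))
            m=np.round(np.array([D[0]*c+D[1]*s,D[0]*s-D[1]*c,-D[2]])*f/10,1); tw=round(tw)
            print("  rows>=",rows,list(m),tw)
            p=p+10*np.array([m[0]*c+m[1]*s,m[0]*s-m[1]*c,-m[2]]); h-=tw
        print("   ->",p.round(1),round(h,1))
plan(eval(sys.argv[1]))
E
python3 plan.py "[(582,77,256,2.4),(582,77,136,2.4),(582,77,290,2.4),(579,-378,290,2.4),(579,-378,132,2.4)]"
python3 -c "
from h import *
print(np.round(ctrl.camera('wrist')['hand_eye'],3))"
```

```text
t 0.1 at [ 187.8 -543.   255.5] head 19.1 open 0.999 grip 0.0 tilt [-0.0008  0.    ]
  rows>= 4 [np.float64(14.4), np.float64(-11.4), np.float64(-0.0)] 4
  rows>= 4 [np.float64(13.5), np.float64(-12.4), np.float64(-0.0)] 4
  rows>= 4 [np.float64(12.7), np.float64(-13.3), np.float64(-0.0)] 4
  rows>= 4 [np.float64(11.7), np.float64(-14.2), np.float64(-0.1)] 5
   -> [582.5  76.9 256.5] 2.1
  rows>= 3 [np.float64(-0.1), np.float64(-0.0), np.float64(12.0)] 0
   -> [581.5  76.8 136.5] 2.1
  rows>= 4 [np.float64(0.0), np.float64(-0.0), np.float64(-15.4)] 0
   -> [581.5  76.8 290.5] 2.1
  rows>= 5 [np.float64(-0.9), np.float64(22.7), np.float64(0.0)] 0
  rows>= 5 [np.float64(-1.0), np.float64(22.7), np.float64(0.0)] 0
   -> [ 578.9 -377.6  290.5] 2.1
  rows>= 4 [np.float64(0.0), np.float64(0.0), np.float64(15.8)] 0
   -> [ 578.9 -377.6  132.5] 2.1
[[-0.    -0.96  -0.279  0.071]
 [ 1.    -0.     0.     0.   ]
 [-0.    -0.279  0.96  -0.117]
 [ 0.     0.     0.     1.   ]]
```

Call:
{"op": "servo_tool", "data": {"motion": [[[14.4,-11.4,0,4,-1],[14.4,-11.4,0,4,-1],[14.4,-11.4,0,4,-1],[14.4,-11.4,0,4,-1],[14.4,-11.4,0,4,-1]]]}}

```text
time_s: 0.65
eef_pos: [0.2885, -0.3852, 0.256]
eef_rot: [-0.001, 0.991, 0.133, 0.0]
wrist_force: [1.0, 0.2, 0.4]
opening: 1.001
grasp_force: 0.0
```

Call:
{"op": "servo_tool", "data": {"motion": [[[13.5,-12.4,0,4,-1],[13.5,-12.4,0,4,-1],[13.5,-12.4,0,4,-1],[13.5,-12.4,0,4,-1],[13.5,-12.4,0,4,-1]]]}}

```text
time_s: 1.15
eef_pos: [0.3861, -0.2314, 0.2562]
eef_rot: [-0.0, 0.995, 0.099, 0.0]
wrist_force: [0.5, -0.1, 0.9]
opening: 1.004
grasp_force: 0.0
```

Call:
{"op": "servo_tool", "data": {"motion": [[[12.7,-13.3,0,4,-1],[12.7,-13.3,0,4,-1],[12.7,-13.3,0,4,-1],[12.7,-13.3,0,4,-1],[12.7,-13.3,0,4,-1]]]}}

```text
time_s: 1.65
eef_pos: [0.4854, -0.0772, 0.2562]
eef_rot: [-0.0, 0.998, 0.063, 0.0]
wrist_force: [0.5, 0.0, 0.2]
opening: 1.0
grasp_force: 0.0
```

Call:
{"op": "servo_tool", "data": {"motion": [[[11.7,-14.2,-0.1,5,-1],[11.7,-14.2,-0.1,5,-1],[11.7,-14.2,-0.1,5,-1],[11.7,-14.2,-0.1,5,-1],[11.7,-14.2,-0.1,5,-1]]]}}

```text
time_s: 2.15
eef_pos: [0.5843, 0.0776, 0.2568]
eef_rot: [-0.0, 1.0, 0.019, 0.0]
wrist_force: [-0.3, 0.0, -0.3]
opening: 1.003
grasp_force: 0.0
```

Call:
{"op": "servo_tool", "data": {"motion": [[[-0.1,0,4.5,0,-1],[-0.1,0,9,0,-1],[-0.1,0,12,0,-1],[-0.1,0,12,0,-1],[-0.1,0,12,0,-1]]]}}

```text
time_s: 2.65
eef_pos: [0.5818, 0.0746, 0.1376]
eef_rot: [0.0, 1.0, 0.017, -0.0]
wrist_force: [0.1, -0.3, 1.0]
opening: 1.001
grasp_force: 0.0
```

Call:
{"op": "servo_tool", "data": {"motion": [[[0,0,0,0,1],[0,0,0,0,1],[0,0,0,0,1],[0,0,0,0,1],[0,0,0,0,1]]]}}

```text
time_s: 3.15
eef_pos: [0.5834, 0.0762, 0.1401]
eef_rot: [0.0, 1.0, 0.018, 0.002]
wrist_force: [0.2, 0.1, 6.1]
opening: 0.609
grasp_force: 63.9
```

Call:
{"op": "servo_tool", "data": {"motion": [[[0,0,-4,0,1],[0,0,-8,0,1],[0,0,-12,0,1],[0,0,-15.4,0,1],[0,0,-15.4,0,1]]]}}

```text
time_s: 3.65
eef_pos: [0.5843, 0.0763, 0.2981]
eef_rot: [0.001, 1.0, 0.018, 0.006]
wrist_force: [1.3, 0.1, -2.7]
opening: 0.615
grasp_force: 65.5
```

Call:
{"op": "servo_tool", "data": {"motion": [[[-0.1,3.5,0,0,1],[-0.3,8,0,0,1],[-0.5,12.5,0,0,1],[-0.7,17,0,0,1],[-0.9,21.5,0,0,1]]]}}

```text
time_s: 4.15
eef_pos: [0.5793, -0.1401, 0.2894]
eef_rot: [-0.001, 1.0, 0.018, -0.001]
wrist_force: [1.1, 0.2, -3.8]
opening: 0.616
grasp_force: 65.5
```

Call:
{"op": "servo_tool", "data": {"motion": [[[-0.2,4.5,0,0,1],[-0.4,9,0,0,1],[-0.6,13.5,0,0,1],[-0.8,18,0,0,1],[-1.0,21.5,0,0,1]]]}}

```text
time_s: 4.65
eef_pos: [0.5769, -0.3563, 0.2888]
eef_rot: [-0.001, 1.0, 0.017, -0.001]
wrist_force: [0.1, -0.5, -3.7]
opening: 0.614
grasp_force: 65.6
```

Call:
{"op": "servo_tool", "data": {"motion": [[[0,1.5,0,0,1],[0,2.4,0,0,1],[0,2.4,0,0,1],[0,2.4,0,0,1],[0,2.4,0,0,1]]]}}

```text
time_s: 5.15
eef_pos: [0.5794, -0.3763, 0.2913]
eef_rot: [-0.0, 1.0, 0.019, -0.0]
wrist_force: [0.4, -0.2, -4.0]
opening: 0.61
grasp_force: 65.7
```

```bash
python3 plan.py "[(579,-378,290,2.4),(579,-378,132,2.4)]"; python3 -c "
from h import *
save(snap('scene'),'s1.png',None,1.2)"
```

```text
t 5.2 at [ 579.4 -376.3  291.3] head 2.2 open 0.61 grip 65.7 tilt [-0.0003 -0.    ]
  rows>= 1 [np.float64(-0.1), np.float64(0.2), np.float64(0.1)] 0
   -> [ 578.5 -378.4  290.3] 2.2
  rows>= 4 [np.float64(0.0), np.float64(-0.0), np.float64(15.8)] 0
   -> [ 578.5 -378.4  132.3] 2.2
```

View pics/s1.png

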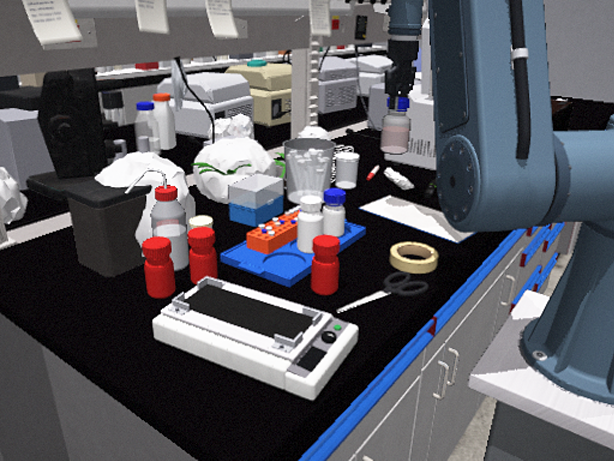

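The picture shows the pink bottle held upright at (396,130), above the far end of the pad. Its seat, near (285,265), is empty and the rest is undisturbed.

Call:
{"op": "servo_tool", "data": {"motion": [[[0,0.1,4.5,0,1],[0,0.1,9,0,1],[0,0.1,13,0,1],[0,0.1,15,0,1],[0,0.1,15.4,0,1]]]}}

```text
time_s: 5.7
eef_pos: [0.5785, -0.3773, 0.1351]
eef_rot: [-0.001, 1.0, 0.019, -0.001]
wrist_force: [0.4, 0.8, -3.8]
opening: 0.611
grasp_force: 66.7
```

Call:
{"op": "servo_tool", "data": {"motion": [[[0,0,0,0,1],[0,0,0.2,0,1],[0,0,0.4,0,1],[0,0,0.4,0,1]]]}}

```text
time_s: 6.1
eef_pos: [0.5797, -0.3794, 0.1347]
eef_rot: [0.001, 1.0, 0.018, 0.001]
wrist_force: [-0.1, 1.0, -0.5]
opening: 0.613
grasp_force: 66.9
```

Call:
{"op": "servo_tool", "data": {"motion": [[[0,0,0,0,0.6],[0,0,0,0,0.2],[0,0,0,0,-1],[0,0,0,0,-1],[0,0,0,0,-1]]]}}

```text
time_s: 6.6
eef_pos: [0.5789, -0.3791, 0.1332]
eef_rot: [-0.0, 1.0, 0.018, -0.0]
wrist_force: [1.0, 0.6, -0.3]
opening: 1.001
grasp_force: 0.0
```

Call:
{"op": "servo_tool", "data": {"motion": [[[0,0,-2,0,-1],[0,0,-6,0,-1],[0,0,-10,0,-1],[0,0,-10,0,-1]]]}}

```text
time_s: 7.0
eef_pos: [0.5816, -0.3814, 0.2412]
eef_rot: [0.004, 1.0, 0.018, 0.004]
wrist_force: [0.5, -1.0, 0.9]
opening: 1.002
grasp_force: 0.0
```

```bash
python3 plan.py "[(587,-18,232,2.4),(587,-18,87,2.4),(587,-18,240,2.4),(480,-365,240,2.4),(480,-365,83,2.4)]"
```

```text
t 7.0 at [ 581.6 -381.4  241.2] head 2.1 open 1.002 grip 0.0 tilt [0.0043 0.0044]
  rows>= 4 [np.float64(0.9), np.float64(-18.2), np.float64(0.5)] 0
  rows>= 4 [np.float64(1.0), np.float64(-18.1), np.float64(0.4)] 0
   -> [587.5 -18.  232.2] 2.1
  rows>= 4 [np.float64(-0.0), np.float64(-0.0), np.float64(14.5)] 0
   -> [587.5 -18.   87.2] 2.1
  rows>= 4 [np.float64(-0.0), np.float64(-0.0), np.float64(-15.3)] 0
   -> [587.5 -18.  240.2] 2.1
  rows>= 4 [np.float64(-6.0), np.float64(17.1), np.float64(0.0)] 0
  rows>= 4 [np.float64(-6.0), np.float64(17.2), np.float64(0.0)] 0
   -> [ 479.9 -365.1  240.2] 2.1
  rows>= 4 [np.float64(0.0), np.float64(-0.0), np.float64(15.7)] 0
   -> [ 479.9 -365.1   83.2] 2.1
```

Call:
{"op": "servo_tool", "data": {"motion": [[[0.2,-4.5,0,0,-1],[0.4,-9,0,0,-1],[0.7,-13.5,0,0,-1],[1.0,-18,0,0,-1],[1.0,-18,0,0,-1]]]}}

```text
time_s: 7.5
eef_pos: [0.5824, -0.1933, 0.2329]
eef_rot: [-0.001, 1.0, 0.021, -0.0]
wrist_force: [0.4, -0.8, 0.6]
opening: 1.002
grasp_force: 0.0
```

Call:
{"op": "servo_tool", "data": {"motion": [[[0.2,-4.5,0,0,-1],[0.4,-9,0,0,-1],[0.7,-13.5,0,0,-1],[1.0,-18,0,0,-1],[1.0,-18,0,0,-1]]]}}

```text
time_s: 8.0
eef_pos: [0.5858, -0.0141, 0.2331]
eef_rot: [-0.001, 1.0, 0.021, -0.0]
wrist_force: [-0.2, -0.1, -1.2]
opening: 1.003
grasp_force: 0.0
```

Call:
{"op": "servo_tool", "data": {"motion": [[[0,0,0,0,-1],[0,0,0,0,-1]]]}}

```text
time_s: 8.2
eef_pos: [0.5862, -0.0199, 0.2332]
eef_rot: [0.0, 1.0, 0.018, -0.0]
wrist_force: [0.1, -0.3, 0.4]
opening: 1.001
grasp_force: 0.0
```

```bash
python3 plan.py "[(587,-18,87,2.4)]"
```

```text
t 8.2 at [586.2 -19.9 233.2] head 2.0 open 1.001 grip 0.0 tilt [ 0.0003 -0.    ]
  rows>= 4 [np.float64(0.1), np.float64(-0.2), np.float64(14.6)] 0
   -> [587.1 -17.9  87.2] 2.0
```

Call:
{"op": "servo_tool", "data": {"motion": [[[0.1,-0.2,4,0,-1],[0.1,-0.2,8,0,-1],[0.1,-0.2,12,0,-1],[0.1,-0.2,14.5,0,-1],[0.1,-0.2,14.5,0,-1]]]}}

```text
time_s: 8.7
eef_pos: [0.5838, -0.0178, 0.0839]
eef_rot: [-0.001, 1.0, 0.017, -0.004]
wrist_force: [-1.1, 1.3, 0.0]
opening: 0.998
grasp_force: 0.0
```

Call:
{"op": "servo_tool", "data": {"motion": [[[0,0,0,0,1],[0,0,0,0,1],[0,0,0,0,1],[0,0,0,0,1],[0,0,0,0,1]]]}}

```text
time_s: 9.2
eef_pos: [0.589, -0.0175, 0.0911]
eef_rot: [0.001, 1.0, 0.018, 0.003]
wrist_force: [0.7, -2.3, 7.4]
opening: 0.637
grasp_force: 63.9
```

Call:
{"op": "servo_tool", "data": {"motion": [[[0,0,-4,0,1],[0,0,-8,0,1],[0,0,-12,0,1],[0,0,-15.3,0,1],[0,0,-15.3,0,1]]]}}

```text
time_s: 9.7
eef_pos: [0.59, -0.0169, 0.2484]
eef_rot: [0.001, 1.0, 0.018, 0.006]
wrist_force: [1.6, 0.1, 0.0]
opening: 0.639
grasp_force: 64.0
```

Call:
{"op": "servo_tool", "data": {"motion": [[[-1.4,4,0,0,1],[-2.9,8.2,0,0,1],[-4.4,12.5,0,0,1],[-6,17.1,0,0,1],[-6,17.1,0,0,1]]]}}

```text
time_s: 10.2
eef_pos: [0.5312, -0.1946, 0.2408]
eef_rot: [0.001, 1.0, 0.015, -0.001]
wrist_force: [-0.8, 1.0, -0.5]
opening: 0.637
grasp_force: 64.1
```

Call:
{"op": "servo_tool", "data": {"motion": [[[-1.4,4,0,0,1],[-2.9,8.2,0,0,1],[-4.4,12.5,0,0,1],[-6,17.2,0,0,1],[-6,17.2,0,0,1]]]}}

```text
time_s: 10.7
eef_pos: [0.4773, -0.3684, 0.2408]
eef_rot: [0.001, 1.0, 0.015, -0.0]
wrist_force: [0.6, 0.4, -1.5]
opening: 0.636
grasp_force: 64.2
```

Call:
{"op": "servo_tool", "data": {"motion": [[[0,0,0,0,1],[0,0,4,0,1],[0,0,8,0,1],[0,0,8,0,1],[0,0,8,0,1]]]}}

```text
time_s: 11.2
eef_pos: [0.4798, -0.3618, 0.1611]
eef_rot: [-0.001, 1.0, 0.019, -0.001]
wrist_force: [-0.1, -0.5, -1.0]
opening: 0.64
grasp_force: 64.2
```

```bash
python3 plan.py "[(480,-365,85,2.4)]"
```

```text
t 11.2 at [ 479.8 -361.8  161.1] head 2.2 open 0.64 grip 64.2 tilt [-0.0009 -0.0006]
  rows>= 2 [np.float64(0.0), np.float64(0.3), np.float64(7.6)] 0
   -> [ 479.9 -364.8   85.1] 2.2
```

Call:
{"op": "servo_tool", "data": {"motion": [[[0,0.2,4,0,1],[0,0.2,7,0,1],[0,0.2,7.4,0,1],[0,0.2,7.6,0,1],[0,0.2,7.6,0,1]]]}}

```text
time_s: 11.7
eef_pos: [0.4809, -0.3667, 0.088]
eef_rot: [0.002, 1.0, 0.018, 0.001]
wrist_force: [-0.4, 0.5, -0.2]
opening: 0.639
grasp_force: 64.2
```

Call:
{"op": "servo_tool", "data": {"motion": [[[0,0,0.1,0,1],[0,0,0.2,0,1],[0,0,0.2,0,1]]]}}

```text
time_s: 12.0
eef_pos: [0.4807, -0.3669, 0.0861]
eef_rot: [0.001, 1.0, 0.018, 0.001]
wrist_force: [-0.4, 1.5, 7.6]
opening: 0.639
grasp_force: 65.0
```

Call:
{"op": "servo_tool", "data": {"motion": [[[0,0,0,0,0.6],[0,0,0,0,0.2],[0,0,0,0,-1],[0,0,0,0,-1],[0,0,0,0,-1]]]}}

```text
time_s: 12.5
eef_pos: [0.4795, -0.3657, 0.0835]
eef_rot: [0.0, 1.0, 0.018, 0.0]
wrist_force: [0.4, -0.1, 0.8]
opening: 1.002
grasp_force: 0.0
```

Call:
{"op": "servo_tool", "data": {"motion": [[[0,0,-2,0,-1],[0,0,-6,0,-1],[0,0,-10,0,-1],[0,0,-13,0,-1],[0,0,-13,0,-1]]]}}

```text
time_s: 13.0
eef_pos: [0.4815, -0.3678, 0.219]
eef_rot: [0.004, 1.0, 0.018, 0.003]
wrist_force: [-0.1, -0.9, 0.2]
opening: 0.998
grasp_force: 0.0
```

Call:
{"op": "servo_tool", "data": {"motion": [[[0,0,0,0,-1],[0,0,0,0,-1]]]}}

```text
time_s: 13.2
eef_pos: [0.4788, -0.3649, 0.2116]
eef_rot: [-0.001, 1.0, 0.018, -0.001]
wrist_force: [0.2, 0.0, -0.4]
opening: 0.997
grasp_force: 0.0
```

```bash
python3 plan.py "[(591,-115,213,2.4),(591,-115,87,2.4),(591,-115,213,2.4),(381,-352,213,2.4)]"; python3 -c "
from h import *
save(snap('scene'),'s2.png',None,1.2)"
```

```text
t 13.2 at [ 478.8 -364.9  211.6] head 2.1 open 0.997 grip 0.0 tilt [-0.0011 -0.0009]
  rows>= 3 [np.float64(6.1), np.float64(-12.3), np.float64(-0.1)] 0
  rows>= 3 [np.float64(6.0), np.float64(-12.3), np.float64(-0.0)] 0
   -> [ 590.8 -114.7  212.6] 2.1
  rows>= 3 [np.float64(0.0), np.float64(0.0), np.float64(12.6)] 0
   -> [ 590.8 -114.7   86.6] 2.1
  rows>= 3 [np.float64(0.0), np.float64(0.0), np.float64(-12.6)] 0
   -> [ 590.8 -114.7  212.6] 2.1
  rows>= 4 [np.float64(-10.9), np.float64(11.5), np.float64(-0.0)] 0
  rows>= 4 [np.float64(-10.9), np.float64(11.5), np.float64(-0.0)] 0
   -> [ 381.3 -352.4  212.6] 2.1
```

View pics/s2.png

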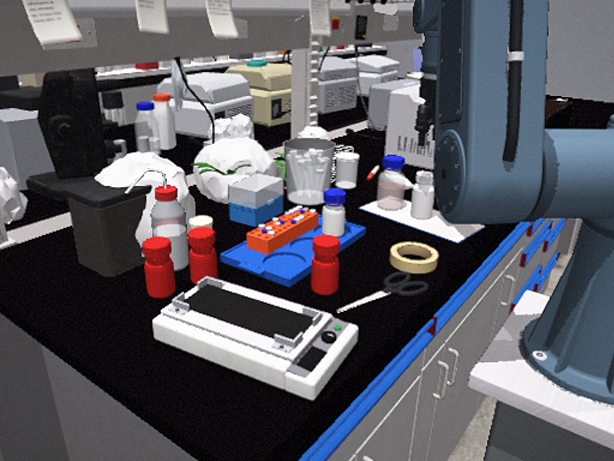

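The pink bottle (392,180) and white bottle (423,195) stand upright on the pad. The foil bottle is still in its seat at (334,215). The foil bottle is next.

Call:
{"op": "servo_tool", "data": {"motion": [[[2,-4,0,0,-1],[4,-8.2,0,0,-1],[6.1,-12.3,0,0,-1],[6.1,-12.3,0,0,-1]]]}}

```text
time_s: 13.65
eef_pos: [0.5369, -0.2351, 0.2114]
eef_rot: [-0.002, 1.0, 0.021, -0.001]
wrist_force: [-0.6, -0.9, 0.2]
opening: 1.001
grasp_force: 0.0
```

Call:
{"op": "servo_tool", "data": {"motion": [[[2,-4,0,0,-1],[4,-8.2,0,0,-1],[6.0,-12.3,0,0,-1],[6.0,-12.3,0,0,-1],[6.0,-12.3,0,0,-1]]]}}

```text
time_s: 14.15
eef_pos: [0.5911, -0.1149, 0.2119]
eef_rot: [-0.0, 1.0, 0.019, -0.001]
wrist_force: [-0.2, 0.4, 0.1]
opening: 1.001
grasp_force: 0.0
```

Call:
{"op": "servo_tool", "data": {"motion": [[[0,0,4,0,-1],[0,0,8,0,-1],[0,0,12.5,0,-1],[0,0,12.5,0,-1],[0,0,12.5,0,-1]]]}}

```text
time_s: 14.65
eef_pos: [0.5905, -0.1167, 0.0878]
eef_rot: [-0.0, 1.0, 0.017, -0.001]
wrist_force: [1.1, -0.0, 0.3]
opening: 1.002
grasp_force: 0.0
```

Call:
{"op": "servo_tool", "data": {"motion": [[[0,0,0,0,1],[0,0,0,0,1],[0,0,0,0,1],[0,0,0,0,1],[0,0,0,0,1]]]}}

```text
time_s: 15.15
eef_pos: [0.5935, -0.1164, 0.0914]
eef_rot: [0.001, 1.0, 0.018, 0.002]
wrist_force: [-0.1, -1.5, 7.2]
opening: 0.608
grasp_force: 62.7
```

Call:
{"op": "servo_tool", "data": {"motion": [[[0,0,-4,0,1],[0,0,-8,0,1],[0,0,-12.5,0,1],[0,0,-12.5,0,1],[0,0,-12.5,0,1]]]}}

```text
time_s: 15.65
eef_pos: [0.5924, -0.1156, 0.2156]
eef_rot: [0.001, 1.0, 0.018, 0.002]
wrist_force: [-1.0, -0.4, -2.9]
opening: 0.607
grasp_force: 63.4
```

```bash
python3 plan.py "[(381,-352,213,2.4)]"
```

```text
t 15.7 at [ 592.4 -115.6  215.6] head 2.1 open 0.607 grip 63.4 tilt [0.0009 0.002 ]
  rows>= 4 [np.float64(-11.0), np.float64(11.4), np.float64(0.1)] 0
  rows>= 4 [np.float64(-11.0), np.float64(11.5), np.float64(0.2)] 0
   -> [ 380.8 -352.5  212.6] 2.1
```

Call:
{"op": "servo_tool", "data": {"motion": [[[-2.7,2.9,0,0,1],[-5.5,5.7,0,0,1],[-8.2,8.6,0,0,1],[-11,11.5,0,0,1],[-11,11.5,0,0,1]]]}}

```text
time_s: 16.15
eef_pos: [0.4822, -0.2366, 0.2114]
eef_rot: [-0.001, 1.0, 0.016, -0.002]
wrist_force: [0.0, 0.6, -2.4]
opening: 0.61
grasp_force: 63.7
```

Call:
{"op": "servo_tool", "data": {"motion": [[[-2.7,2.9,0,0,1],[-5.5,5.7,0,0,1],[-8.2,8.6,0,0,1],[-10.9,11.5,0,0,1],[-10.9,11.5,0,0,1]]]}}

```text
time_s: 16.65
eef_pos: [0.3783, -0.3554, 0.212]
eef_rot: [-0.0, 1.0, 0.016, -0.001]
wrist_force: [0.6, 0.4, -2.1]
opening: 0.605
grasp_force: 63.9
```

Call:
{"op": "servo_tool", "data": {"motion": [[[0,0,2,0,1],[0,0,6,0,1],[0,0,10,0,1],[0,0,12,0,1],[0,0,12.4,0,1]]]}}

```text
time_s: 17.15
eef_pos: [0.3799, -0.3494, 0.0861]
eef_rot: [-0.004, 1.0, 0.018, -0.002]
wrist_force: [-5.5, 7.3, 18.0]
opening: 0.604
grasp_force: 65.6
```

Call:
{"op": "servo_tool", "data": {"motion": [[[0,0,0.2,0,1],[0,0,0.4,0,1],[0,0,0.4,0,1]]]}}

```text
time_s: 17.45
eef_pos: [0.3811, -0.3511, 0.0861]
eef_rot: [-0.002, 1.0, 0.019, -0.001]
wrist_force: [-4.9, 6.3, 14.5]
opening: 0.606
grasp_force: 65.2
```

Call:
{"op": "servo_tool", "data": {"motion": [[[0,0,-0.2,0,1],[0,0,-0.3,0,1],[0,0,-0.3,0,1]]]}}

```text
time_s: 17.75
eef_pos: [0.3813, -0.3527, 0.0881]
eef_rot: [-0.0, 1.0, 0.018, 0.0]
wrist_force: [0.5, 0.3, -1.8]
opening: 0.612
grasp_force: 64.2
```

Call:
{"op": "servo_tool", "data": {"motion": [[[0,0,0,0,0.6],[0,0,0,0,0.2],[0,0,0,0,-1],[0,0,0,0,-1],[0,0,0,0,-1]]]}}

```text
time_s: 18.25
eef_pos: [0.381, -0.3534, 0.0885]
eef_rot: [0.0, 1.0, 0.018, 0.0]
wrist_force: [-0.1, 0.1, -0.3]
opening: 1.002
grasp_force: 0.0
```

Call:
{"op": "servo_tool", "data": {"motion": [[[0,0,-2,0,-1],[0,0,-6,0,-1],[0,0,-10,0,-1],[0,0,-13,0,-1],[0,0,-13,0,-1]]]}}

```text
time_s: 18.75
eef_pos: [0.3827, -0.3557, 0.2237]
eef_rot: [0.004, 1.0, 0.018, 0.003]
wrist_force: [0.6, -0.8, 0.1]
opening: 1.003
grasp_force: 0.0
```

Call:
{"op": "servo_tool", "data": {"motion": [[[0,0,0,0,-1],[0,0,0,0,-1]]]}}

```text
time_s: 18.95
eef_pos: [0.3804, -0.3525, 0.2169]
eef_rot: [-0.001, 1.0, 0.018, -0.001]
wrist_force: [-1.4, -0.2, -0.6]
opening: 1.002
grasp_force: 0.0
```

```bash
python3 - <<'E'
from m import *
c=snap("top"); np.save("top1.npy",c,allow_pickle=True); hsv=cv2.cvtColor(c["pixels"],cv2.COLOR_RGB2HSV)
H,S,V=[hsv[...,i].astype(int) for i in range(3)]
org=(((H<12)|(H>172))&(S>100)&(V>90)).astype(np.uint8)
rect(c,cv2.morphologyEx(org,cv2.MORPH_CLOSE,np.ones((7,7))),(205,145,290,180),.050,"rack")
cap=((H>=115)&(H<130)&(S>110)).astype(np.uint8)
circ(c,cap,(320,160,400,210),.142,"pink"); circ(c,cap,(320,215,420,300),.112,"foil")
save(c,"t1.png",(150,90,450,300),2.4)
E
python3 plan.py "[(664,-20,213,92.2)]"
```

```text
rack ctr [662.2 -22.3] size [ 61.4 193.5] ang 1.85 area 1181.5
pink circ 579.2 -377.1 d 60.2 ell [ 579.7 -376.7] [54.3 57.1]
foil circ 390.7 -348.1 d 33.3 ell [ 394.2 -346.5] [11.5 33.9]
t 19.0 at [ 380.4 -352.4  216.7] head 2.1 open 1.0 grip 0.0 tilt [-0.0012 -0.0008]
  rows>= 4 [np.float64(9.8), np.float64(-10.7), np.float64(0.1)] -30
  rows>= 4 [np.float64(13.9), np.float64(-4.4), np.float64(0.1)] -30
  rows>= 4 [np.float64(14.2), np.float64(3.2), np.float64(0.2)] -30
   -> [663.7 -20.4 212.7] 92.1
```

View pics/t1.png

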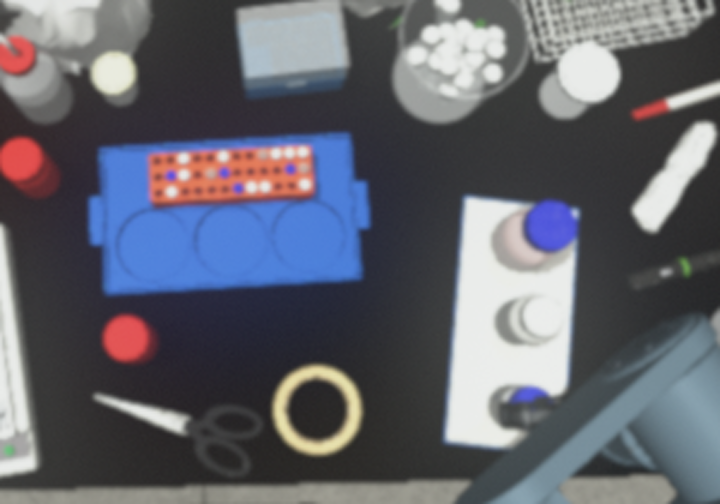

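All three bottles are upright on the pad at crop pixels pink (550,225), white (540,318) and foil (528,400). The seats are empty, and the rack sits at (232,175). The rack is next.

Call:
{"op": "servo_tool", "data": {"motion": [[[2.5,-2.7,0,-8,-1],[5,-5.4,0,-16,-1],[7.5,-8,0,-24,-1],[9.8,-10.7,0,-30,-1],[9.8,-10.7,0,-30,-1]]]}}

```text
time_s: 19.5
eef_pos: [0.4762, -0.2391, 0.2166]
eef_rot: [-0.002, 0.96, 0.279, -0.0]
wrist_force: [0.8, -0.4, -0.1]
opening: 1.003
grasp_force: 0.0
```

Call:
{"op": "servo_tool", "data": {"motion": [[[3.5,-1.1,0,-8,-1],[7,-2.2,0,-16,-1],[10.5,-3.3,0,-24,-1],[13.9,-4.4,0,-30,-1],[13.9,-4.4,0,-30,-1]]]}}

```text
time_s: 20.0
eef_pos: [0.5705, -0.1289, 0.2168]
eef_rot: [-0.001, 0.856, 0.518, -0.0]
wrist_force: [0.6, -0.4, -0.6]
opening: 1.001
grasp_force: 0.0
```

Call:
{"op": "servo_tool", "data": {"motion": [[[3.5,0.8,0,-8,-1],[7,1.6,0,-16,-1],[10.5,2.4,0,-24,-1],[14.2,3.2,0,-30,-1],[14.2,3.2,0,-30,-1]]]}}

```text
time_s: 20.5
eef_pos: [0.6653, -0.0189, 0.2167]
eef_rot: [-0.001, 0.693, 0.721, 0.0]
wrist_force: [-0.2, -0.5, 0.5]
opening: 1.002
grasp_force: 0.0
```

Call:
{"op": "servo_tool", "data": {"motion": [[[0,0,0,0,-1],[0,0,0,0,-1],[0,0,0,0,-1]]]}}

```text
time_s: 20.8
eef_pos: [0.6635, -0.0226, 0.2179]
eef_rot: [-0.0, 0.695, 0.719, -0.0]
wrist_force: [0.0, -0.2, -1.8]
opening: 1.002
grasp_force: 0.0
```

```bash
python3 - <<'E'
from m import *
from scipy.spatial.transform import Rotation as Ro
o=ctrl.get_obs(); c=snap("wrist")
w=o["eef_rot"]; Rw=Ro.from_quat([w[1],w[2],w[3],w[0]]).as_matrix()
T=np.eye(4);T[:3,:3]=Rw;T[:3,3]=o["eef_pos"]; M=T@np.array(c["hand_eye"]); Mi=np.linalg.inv(M)
c["R"]=Mi[:3,:3]; c["t"]=Mi[:3,3]; np.save("w1.npy",c,allow_pickle=True)
save(c,"w1.png",None,1.2)
hsv=cv2.cvtColor(c["pixels"],cv2.COLOR_RGB2HSV); H,S,V=[hsv[...,i].astype(int) for i in range(3)]
org=(((H<14)|(H>172))&(S>100)&(V>60)).astype(np.uint8)
rect(c,cv2.morphologyEx(org,cv2.MORPH_CLOSE,np.ones((9,9))),(0,0,512,384),.050,"rack")
t=np.load("top1.npy",allow_pickle=True).item()
print(onplane(t,[[212.1,153.8],[280.4,150.8],[212.9,175.4],[281.2,171.7],[246.7,162.9]],.05).round(4))
E
python3 plan.py "[(664,-22,50,92)]"
```

```text
rack ctr [666.3 -22.9] size [ 59.2 195.3] ang 2.1 area 7646.5
[[ 0.6908  0.0762  0.05  ]
 [ 0.696  -0.123   0.05  ]
 [ 0.6268  0.074   0.05  ]
 [ 0.6338 -0.1235  0.05  ]
 [ 0.6618 -0.0241  0.05  ]]
t 20.9 at [663.7 -22.5 218.2] head 91.9 open 0.999 grip 0.0 tilt [-0.0001 -0.0002]
  rows>= 4 [np.float64(0.0), np.float64(0.0), np.float64(16.8)] 0
   -> [663.7 -22.5  50.2] 91.9
```

View pics/w1.png

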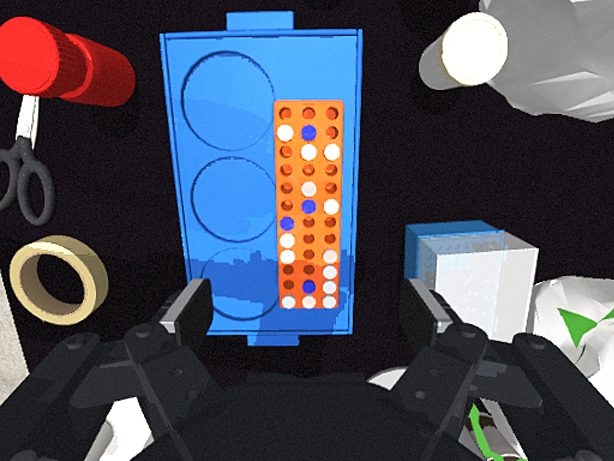

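The wrist view shows the rack at (308,205), centred between the open fingers. The box on the right at (470,290) and the jar at (475,45) are clear.

Call:
{"op": "servo_tool", "data": {"motion": [[[0,0,4,0,-1],[0,0,8,0,-1],[0,0,12,0,-1],[0,0,14,0,-1],[0,0,14,0,-1]]]}}

```text
time_s: 21.35
eef_pos: [0.661, -0.0214, 0.0742]
eef_rot: [-0.003, 0.695, 0.719, -0.002]
wrist_force: [-0.5, -1.0, 0.3]
opening: 1.003
grasp_force: 0.0
```

Call:
{"op": "servo_tool", "data": {"motion": [[[0,0,1,0,-1],[0,0,2,0,-1],[0,0,2.8,0,-1],[0,0,2.8,0,-1],[0,0,2.8,0,-1]]]}}

```text
time_s: 21.85
eef_pos: [0.6644, -0.0211, 0.0505]
eef_rot: [0.0, 0.694, 0.72, 0.0]
wrist_force: [0.1, 0.2, 0.6]
opening: 1.001
grasp_force: 0.0
```

Call:
{"op": "servo_tool", "data": {"motion": [[[0,0,0,0,1],[0,0,0,0,1],[0,0,0,0,1],[0,0,0,0,1],[0,0,0,0,1]]]}}

```text
time_s: 22.35
eef_pos: [0.6651, -0.0213, 0.0514]
eef_rot: [0.001, 0.694, 0.72, 0.001]
wrist_force: [0.4, 0.3, 7.0]
opening: 0.714
grasp_force: 67.5
```

Call:
{"op": "servo_tool", "data": {"motion": [[[0,0,-2,0,1],[0,0,-6,0,1],[0,0,-10,0,1],[0,0,-14,0,1],[0,0,-18,0,1]]]}}

```text
time_s: 22.85
eef_pos: [0.6636, -0.021, 0.2311]
eef_rot: [-0.001, 0.694, 0.72, -0.0]
wrist_force: [0.5, -0.1, -0.8]
opening: 0.714
grasp_force: 66.7
```

Call:
{"op": "servo_tool", "data": {"motion": [[[0,0,0,0,1],[0,0,0,0,1],[0,0,0,0,1]]]}}

```text
time_s: 23.15
eef_pos: [0.6631, -0.0209, 0.2282]
eef_rot: [-0.001, 0.694, 0.72, -0.001]
wrist_force: [-0.4, -0.6, -1.4]
opening: 0.71
grasp_force: 66.9
```

```bash
python3 - <<'E'
from m import *
s=snap("scene"); np.save("s3.npy",s,allow_pickle=True); save(s,"s3.png",(110,180,330,340),3)
hsv=cv2.cvtColor(s["pixels"],cv2.COLOR_RGB2HSV); V=hsv[...,2].astype(int)
for th in (50,70,90): rect(s,(V<th).astype(np.uint8),(150,225,270,290),.06,"mat scene %d"%th,3)
E
python3 plan.py "[(471.5,315.7,231,9)]"
```

```text
mat scene 50 ctr [468.4 313.3] size [213.4  76.1] ang 8.93 area 2207.0
mat scene 70 ctr [469.2 313.3] size [214.8  77.1] ang 8.57 area 2227.0
mat scene 90 ctr [470.2 313.1] size [216.8  77.4] ang 8.87 area 2241.0
t 23.2 at [663.  -20.9 227.7] head 92.1 open 0.713 grip 66.9 tilt [-0.0018 -0.0011]
  rows>= 4 [np.float64(11.4), np.float64(-6.0), np.float64(-0.1)] 28
  rows>= 4 [np.float64(7.3), np.float64(-10.6), np.float64(-0.1)] 28
  rows>= 4 [np.float64(1.5), np.float64(-12.9), np.float64(-0.1)] 27
   -> [471.7 316.  230.7] 9.1
```

View pics/s3.png

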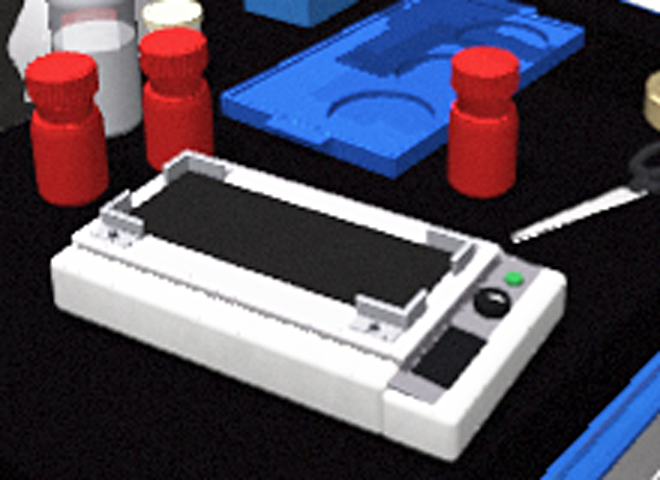

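The scene crop shows the empty mat centred at (295,235) inside the four brackets, and the rear land of the tray is now empty. I'll target (472,315).

Call:
{"op": "servo_tool", "data": {"motion": [[[2.8,-1.5,0,7,1],[5.6,-3,0,14,1],[8.4,-4.5,0,21,1],[11.4,-6,0,28,1],[11.4,-6,0,28,1]]]}}

```text
time_s: 23.7
eef_pos: [0.5972, 0.0941, 0.2281]
eef_rot: [-0.002, 0.848, 0.531, -0.002]
wrist_force: [0.3, 0.1, -0.6]
opening: 0.709
grasp_force: 66.8
```

Call:
{"op": "servo_tool", "data": {"motion": [[[1.8,-2.6,0,7,1],[3.6,-5.2,0,14,1],[5.4,-7.9,0,21,1],[7.3,-10.6,0,28,1],[7.3,-10.6,0,28,1]]]}}

```text
time_s: 24.2
eef_pos: [0.5344, 0.2051, 0.2287]
eef_rot: [-0.001, 0.951, 0.31, -0.002]
wrist_force: [0.3, -0.1, -0.7]
opening: 0.711
grasp_force: 66.8
```

Call:
{"op": "servo_tool", "data": {"motion": [[[0.4,-3.2,0,7,1],[0.8,-6.4,0,14,1],[1.2,-9.6,0,21,1],[1.5,-12.9,0,27,1],[1.5,-12.9,0,27,1]]]}}

```text
time_s: 24.7
eef_pos: [0.4712, 0.3175, 0.229]
eef_rot: [-0.0, 0.997, 0.08, -0.001]
wrist_force: [0.7, 0.5, -0.4]
opening: 0.714
grasp_force: 66.8
```

Call:
{"op": "servo_tool", "data": {"motion": [[[0,0,4,0,1],[0,0,8,0,1],[0,0,8,0,1],[0,0,8,0,1],[0,0,8,0,1]]]}}

```text
time_s: 25.2
eef_pos: [0.4748, 0.3157, 0.1523]
eef_rot: [-0.0, 0.997, 0.079, 0.001]
wrist_force: [0.8, -0.7, -0.9]
opening: 0.711
grasp_force: 66.7
```

```bash
python3 - <<'E'
from m import *
s=snap("scene"); save(s,"s4.png",(110,120,330,340),2.7)
c=snap("top"); hsv=cv2.cvtColor(c["pixels"],cv2.COLOR_RGB2HSV); H,S,V=[hsv[...,i].astype(int) for i in range(3)]
E
python3 plan.py "[(472.5,315,100,8.8)]"
```

```text
t 25.3 at [474.7 316.  152.7] head 9.1 open 0.706 grip 66.7 tilt [-0.0005  0.0019]
  rows>= 2 [np.float64(-0.2), np.float64(0.1), np.float64(5.3)] 0
   -> [472.9 314.7  99.7] 9.1
```

View pics/s4.png

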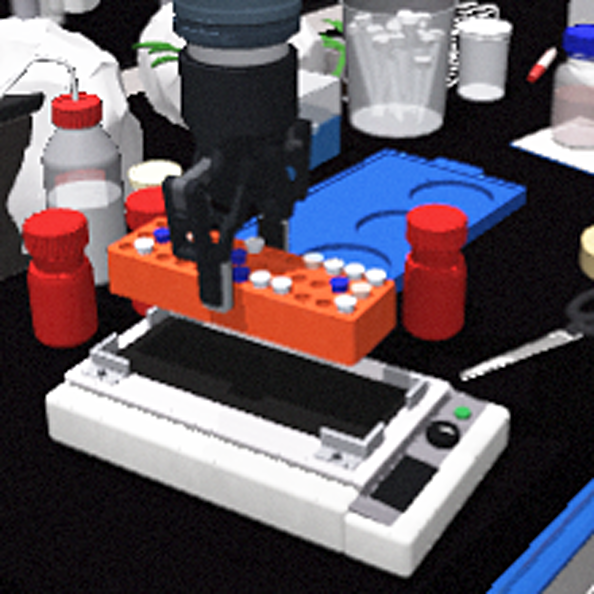

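The rack is held level over the mat at (250,295), parallel to the brackets.

Call:
{"op": "servo_tool", "data": {"motion": [[[-0.1,0.1,2,0,1],[-0.2,0.1,4,0,1],[-0.2,0.1,5,0,1],[-0.2,0.1,5,0,1]]]}}

```text
time_s: 25.7
eef_pos: [0.4707, 0.3142, 0.0998]
eef_rot: [0.0, 0.997, 0.079, -0.001]
wrist_force: [0.2, -0.2, -0.5]
opening: 0.704
grasp_force: 66.8
```

Call:
{"op": "servo_tool", "data": {"motion": [[[0,0,0.2,0,1],[0,0,0.3,0,1],[0,0,0.3,0,1]]]}}

```text
time_s: 26.0
eef_pos: [0.4717, 0.3147, 0.0981]
eef_rot: [-0.0, 0.997, 0.079, 0.001]
wrist_force: [0.1, 0.4, -1.9]
opening: 0.711
grasp_force: 66.8
```

```bash
python3 plan.py "[(472.5,315,94,8.8)]"
```

```text
t 26.0 at [471.7 314.7  98.1] head 9.1 open 0.711 grip 66.8 tilt [-0.0002  0.0006]
  rows>= 1 [np.float64(0.1), np.float64(-0.0), np.float64(0.4)] 0
   -> [472.6 314.8  94.1] 9.1
```

Call:
{"op": "servo_tool", "data": {"motion": [[[0,0,0.2,0,1],[0,0,0.3,0,1],[0,0,0.3,0,1]]]}}

```text
time_s: 26.3
eef_pos: [0.4715, 0.3146, 0.0954]
eef_rot: [-0.0, 0.997, 0.079, 0.0]
wrist_force: [-1.6, -1.0, 5.9]
opening: 0.707
grasp_force: 67.5
```

Call:
{"op": "servo_tool", "data": {"motion": [[[0,0,-0.1,0,0.6],[0,0,-0.1,0,0.2],[0,0,-0.1,0,-1],[0,0,-0.1,0,-1],[0,0,-0.1,0,-1]]]}}

```text
time_s: 26.8
eef_pos: [0.4712, 0.3144, 0.0952]
eef_rot: [-0.0, 0.997, 0.079, -0.0]
wrist_force: [0.3, -0.0, -0.5]
opening: 1.003
grasp_force: 0.0
```

Call:
{"op": "servo_tool", "data": {"motion": [[[0,0,-2,0,-1],[0,0,-6,0,-1],[0,0,-10,0,-1],[0,0,-14,0,-1],[0,0,-14,0,-1]]]}}

```text
time_s: 27.3
eef_pos: [0.4744, 0.3158, 0.2422]
eef_rot: [-0.002, 0.997, 0.079, 0.006]
wrist_force: [1.0, -0.1, 0.6]
opening: 0.996
grasp_force: 0.0
```

Call:
{"op": "servo_tool", "data": {"motion": [[[0,0,0,0,-1],[0,0,0,0,-1],[0,0,0,0,-1]]]}}

```text
time_s: 27.6
eef_pos: [0.4702, 0.314, 0.2334]
eef_rot: [0.001, 0.997, 0.079, -0.002]
wrist_force: [-0.2, -0.0, -0.7]
opening: 1.0
grasp_force: 0.0
```

```bash
python3 - <<'E'
from m import *
from scipy.spatial.transform import Rotation as Ro
o=ctrl.get_obs(); c=snap("wrist")
w=o["eef_rot"]; M=np.eye(4);M[:3,:3]=Ro.from_quat([w[1],w[2],w[3],w[0]]).as_matrix();M[:3,3]=o["eef_pos"]; Mi=np.linalg.inv(M@np.array(c["hand_eye"]))
c["R"]=Mi[:3,:3]; c["t"]=Mi[:3,3]; save(c,"w2.png",None,1.2)
hsv=cv2.cvtColor(c["pixels"],cv2.COLOR_RGB2HSV); H,S,V=[hsv[...,i].astype(int) for i in range(3)]
org=(((H<14)|(H>172))&(S>100)&(V>60)).astype(np.uint8)
rect(c,cv2.morphologyEx(org,cv2.MORPH_CLOSE,np.ones((9,9))),(0,0,512,384),.094,"rack")
t=np.load("top1.npy",allow_pickle=True).item(); g=cv2.GaussianBlur(cv2.cvtColor(t["pixels"],cv2.COLOR_RGB2GRAY),(3,3),0)
C=cv2.HoughCircles(cv2.resize(g[170:225,185:310],None,fx=4,fy=4,interpolation=cv2.INTER_CUBIC),cv2.HOUGH_GRADIENT,1,90,param1=60,param2=15,minRadius=50,maxRadius=72)
for u,v,r in C[0][:6]: print("seat",onplane(t,[[u/4+185-.375,v/4+170-.375]],.016)[0,:2].round(4),r)
E
python3 plan.py "[(381,-353,235,2.4)]"; python3 plan.py "[(420,0,235,6),(381,-353,235,2.4)]"
```

```text
rack ctr [470.1 313.8] size [196.9  60.1] ang 9.11 area 11125.0
t 27.6 at [470.3 314.1 233.5] head 9.1 open 0.999 grip 0.0 tilt [ 0.0005 -0.0015]
  rows>= 5 [np.float64(-6.4), np.float64(21.5), np.float64(-0.0)] 2
  rows>= 5 [np.float64(-5.7), np.float64(21.7), np.float64(-0.1)] 2
  rows>= 5 [np.float64(-5.0), np.float64(21.9), np.float64(-0.0)] 3
   -> [ 380.7 -353.3  234.5] 2.1
t 27.6 at [470.3 314.1 233.5] head 9.1 open 0.999 grip 0.0 tilt [ 0.0005 -0.0015]
  rows>= 4 [np.float64(-5.0), np.float64(15.1), np.float64(-0.1)] 2
  rows>= 4 [np.float64(-4.4), np.float64(15.3), np.float64(-0.0)] 1
   -> [ 4.199e+02 -2.000e-01  2.345e+02] 6.1
  rows>= 4 [np.float64(-3.8), np.float64(17.3), np.float64(-0.0)] 2
  rows>= 4 [np.float64(-3.2), np.float64(17.5), np.float64(-0.0)] 2
   -> [ 380.9 -353.   234.5] 2.1Traceback (most recent call last):
  File "<stdin>", line 11, in <module>
TypeError: 'NoneType' object is not subscriptable
```

View pics/w2.png

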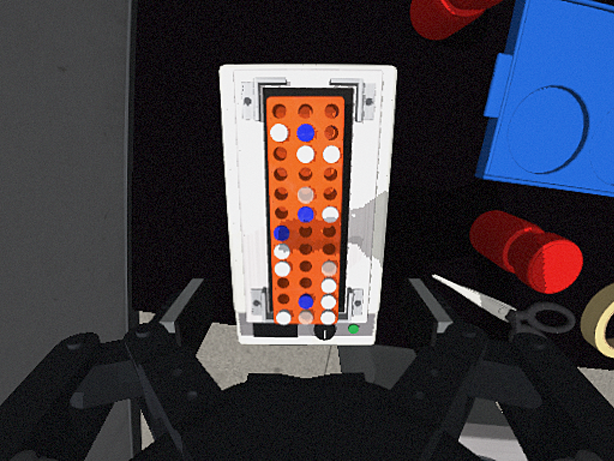

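The wrist view shows the rack centred at (305,210) on the mat between all four brackets. The return runs in reverse order, so the foil bottle goes first.

Call:
{"op": "servo_tool", "data": {"motion": [[[-1.3,4.3,0,2,-1],[-2.6,8.6,0,2,-1],[-3.9,13,0,2,-1],[-5.2,17.3,0,2,-1],[-6.4,21.5,0,2,-1]]]}}

```text
time_s: 28.15
eef_pos: [0.4408, 0.0905, 0.2344]
eef_rot: [-0.0, 0.998, 0.062, -0.001]
wrist_force: [1.0, -0.2, 0.2]
opening: 0.999
grasp_force: 0.0
```

Call:
{"op": "servo_tool", "data": {"motion": [[[-1.2,4.3,0,2,-1],[-2.3,8.6,0,2,-1],[-3.5,13,0,2,-1],[-4.6,17.3,0,2,-1],[-5.7,21.7,0,2,-1]]]}}

```text
time_s: 28.65
eef_pos: [0.411, -0.1318, 0.2346]
eef_rot: [-0.0, 0.999, 0.044, -0.0]
wrist_force: [0.7, 0.6, -0.4]
opening: 0.998
grasp_force: 0.0
```

Call:
{"op": "servo_tool", "data": {"motion": [[[-1,4.4,0,3,-1],[-2,8.7,0,3,-1],[-3,13,0,3,-1],[-4,17.4,0,3,-1],[-5,21.9,0,3,-1]]]}}

```text
time_s: 29.15
eef_pos: [0.3806, -0.3543, 0.2343]
eef_rot: [-0.001, 1.0, 0.018, -0.0]
wrist_force: [0.6, 0.3, 0.5]
opening: 0.998
grasp_force: 0.0
```

Call:
{"op": "servo_tool", "data": {"motion": [[[0,0,0,0,-1],[0,0,0,0,-1],[0,0,0,0,-1]]]}}

```text
time_s: 29.45
eef_pos: [0.3814, -0.3516, 0.2344]
eef_rot: [-0.001, 1.0, 0.018, -0.0]
wrist_force: [-0.0, 0.8, 0.4]
opening: 0.996
grasp_force: 0.0
```

```bash
python3 - <<'E'
from m import *
t=np.load("top1.npy",allow_pickle=True).item(); g=cv2.cvtColor(t["pixels"],cv2.COLOR_RGB2GRAY)
s=cv2.resize(g[170:225,185:310],None,fx=4,fy=4,interpolation=cv2.INTER_CUBIC)
C=cv2.HoughCircles(cv2.createCLAHE(4,(2,2)).apply(s),cv2.HOUGH_GRADIENT,1,90,param1=40,param2=8,minRadius=50,maxRadius=75)
if C is not None:
  for u,v,r in C[0][:6]: print("seat",onplane(t,[[u/4+185-.375,v/4+170-.375]],.016)[0,:2].round(4),r)
# by eye from t1.png
print(onplane(t,np.array([[155,243],[231,239],[309,236]])/2.4+[150,90],.016)[:,:2].round(4))
E
python3 plan.py "[(381,-353,82,2.4)]"
```

```text
seat [0.5841 0.0758] 55.6
seat [ 0.5784 -0.0245] 67.8
seat [ 0.5899 -0.1223] 73.3
seat [ 0.4852 -0.0484] 74.4
seat [ 0.5031 -0.1351] 57.7
seat [0.4909 0.0193] 61.1
[[ 0.5855  0.0726]
 [ 0.5887 -0.021 ]
 [ 0.5905 -0.1172]]
t 29.4 at [ 381.4 -351.6  234.4] head 2.1 open 0.996 grip 0.0 tilt [-0.001  -0.0004]
  rows>= 4 [np.float64(-0.0), np.float64(0.1), np.float64(15.2)] 0
   -> [ 381.4 -352.6   82.4] 2.1
```

Call:
{"op": "servo_tool", "data": {"motion": [[[0,0.1,4,0,-1],[0,0.1,8,0,-1],[0,0.1,12,0,-1],[0,0.1,14.8,0,-1],[0,0.1,14.8,0,-1]]]}}

```text
time_s: 29.95
eef_pos: [0.38, -0.3494, 0.0834]
eef_rot: [-0.004, 1.0, 0.019, -0.002]
wrist_force: [0.0, 0.7, 0.3]
opening: 1.003
grasp_force: 0.0
```

Call:
{"op": "servo_tool", "data": {"motion": [[[0,0,0,0,-1],[0,0,0,0,1],[0,0,0,0,1],[0,0,0,0,1],[0,0,0,0,1]]]}}

```text
time_s: 30.45
eef_pos: [0.3824, -0.3546, 0.0894]
eef_rot: [0.001, 1.0, 0.018, 0.001]
wrist_force: [-0.8, 3.3, 7.3]
opening: 0.608
grasp_force: 61.2
```

Call:
{"op": "servo_tool", "data": {"motion": [[[0,0,0,0,1],[0,0,-3,0,1],[0,0,-7,0,1],[0,0,-11,0,1],[0,0,-13,0,1]]]}}

```text
time_s: 30.95
eef_pos: [0.3825, -0.3553, 0.222]
eef_rot: [0.003, 1.0, 0.018, 0.002]
wrist_force: [0.7, 0.3, -2.1]
opening: 0.608
grasp_force: 63.1
```

Call:
{"op": "servo_tool", "data": {"motion": [[[0,0,0,0,1],[0,0,0,0,1],[0,0,0,0,1]]]}}

```text
time_s: 31.25
eef_pos: [0.3808, -0.3529, 0.2154]
eef_rot: [-0.001, 1.0, 0.018, -0.001]
wrist_force: [-0.7, 0.4, -3.1]
opening: 0.612
grasp_force: 63.1
```

```bash
python3 plan.py "[(591.5,-116,217,2.4),(591.5,-116,90,2.4)]"
```

```text
t 31.2 at [ 380.8 -352.9  215.4] head 2.1 open 0.612 grip 63.1 tilt [-0.0013 -0.0009]
  rows>= 4 [np.float64(11.0), np.float64(-11.5), np.float64(-0.1)] 0
  rows>= 4 [np.float64(10.9), np.float64(-11.4), np.float64(-0.1)] 0
   -> [ 591.4 -116.2  217.4] 2.1
  rows>= 3 [np.float64(0.0), np.float64(-0.0), np.float64(12.7)] 0
   -> [ 591.4 -116.2   90.4] 2.1
```

Call:
{"op": "servo_tool", "data": {"motion": [[[2.7,-2.9,0,0,1],[5.5,-5.7,0,0,1],[8.2,-8.6,0,0,1],[11,-11.5,0,0,1],[11,-11.5,0,0,1]]]}}

```text
time_s: 31.75
eef_pos: [0.4888, -0.2308, 0.2152]
eef_rot: [-0.002, 1.0, 0.02, -0.001]
wrist_force: [0.2, -0.5, -1.4]
opening: 0.61
grasp_force: 63.4
```

Call:
{"op": "servo_tool", "data": {"motion": [[[2.7,-2.9,0,0,1],[5.5,-5.7,0,0,1],[8.2,-8.6,0,0,1],[10.9,-11.4,0,0,1],[10.9,-11.4,0,0,1]]]}}

```text
time_s: 32.25
eef_pos: [0.5933, -0.1138, 0.2153]
eef_rot: [-0.001, 1.0, 0.02, -0.001]
wrist_force: [-0.3, -0.2, -2.9]
opening: 0.609
grasp_force: 63.5
```

Call:
{"op": "servo_tool", "data": {"motion": [[[0,0,0,0,1],[0,0,4,0,1],[0,0,8,0,1],[0,0,11,0,1],[0,0,11,0,1]]]}}

```text
time_s: 32.75
eef_pos: [0.5872, -0.117, 0.1014]
eef_rot: [-0.002, 1.0, 0.017, -0.005]
wrist_force: [-1.9, -0.3, -2.3]
opening: 0.609
grasp_force: 63.5
```

Call:
{"op": "servo_tool", "data": {"motion": [[[0,0,0,0,1],[0,0,0.5,0,1],[0,0,1,0,1],[0,0,1.2,0,1],[0,0,1.2,0,1]]]}}

```text
time_s: 33.25
eef_pos: [0.5922, -0.1171, 0.0955]
eef_rot: [0.0, 1.0, 0.018, 0.0]
wrist_force: [0.3, 1.1, -1.8]
opening: 0.608
grasp_force: 63.5
```

```bash
python3 plan.py "[(591.5,-116,90,2.4)]"
```

```text
t 33.2 at [ 592.2 -117.1   95.5] head 2.1 open 0.608 grip 63.5 tilt [0.     0.0001]
  rows>= 1 [np.float64(-0.1), np.float64(-0.1), np.float64(0.6)] 0
   -> [ 591.1 -116.2   89.5] 2.1
```

Call:
{"op": "servo_tool", "data": {"motion": [[[0,0,0.1,0,1],[0,0,0.2,0,1],[0,0,0.3,0,1],[0,0,0.3,0,1]]]}}

```text
time_s: 33.65
eef_pos: [0.5929, -0.1172, 0.0945]
eef_rot: [0.0, 1.0, 0.018, 0.001]
wrist_force: [-3.9, 1.9, 10.8]
opening: 0.607
grasp_force: 64.8
```

Call:
{"op": "servo_tool", "data": {"motion": [[[0,0,-0.2,0,1],[0,0,-0.2,0,0.6],[0,0,-0.2,0,0.2],[0,0,-0.2,0,-1],[0,0,-0.2,0,-1]]]}}

```text
time_s: 34.15
eef_pos: [0.5921, -0.1172, 0.0942]
eef_rot: [-0.0, 1.0, 0.018, -0.0]
wrist_force: [-0.1, 1.2, -0.7]
opening: 0.921
grasp_force: 0.0
```

Call:
{"op": "servo_tool", "data": {"motion": [[[0,0,0,0,-1],[0,0,-4,0,-1],[0,0,-8,0,-1],[0,0,-12,0,-1],[0,0,-12,0,-1]]]}}

```text
time_s: 34.65
eef_pos: [0.5956, -0.1185, 0.2214]
eef_rot: [0.002, 1.0, 0.018, 0.005]
wrist_force: [0.8, 0.2, 0.5]
opening: 1.001
grasp_force: 0.0
```

Call:
{"op": "servo_tool", "data": {"motion": [[[0,0,0,0,-1],[0,0,0,0,-1],[0,0,0,0,-1]]]}}

```text
time_s: 34.95
eef_pos: [0.5911, -0.1168, 0.2123]
eef_rot: [-0.001, 1.0, 0.018, -0.002]
wrist_force: [0.1, -0.3, -0.3]
opening: 1.001
grasp_force: 0.0
```

```bash
python3 plan.py "[(480,-366,214,2.4)]"; python3 -c "
from h import *
save(snap('scene'),'s5.png',(160,120,420,300),2.5)"
```

```text
t 35.0 at [ 591.1 -116.8  212.3] head 2.1 open 1.001 grip 0.0 tilt [-0.0007 -0.0016]
  rows>= 3 [np.float64(-6.0), np.float64(12.3), np.float64(-0.1)] 0
  rows>= 3 [np.float64(-6.0), np.float64(12.2), np.float64(-0.1)] 0
   -> [ 480.  -366.   214.3] 2.1
```

View pics/s5.png

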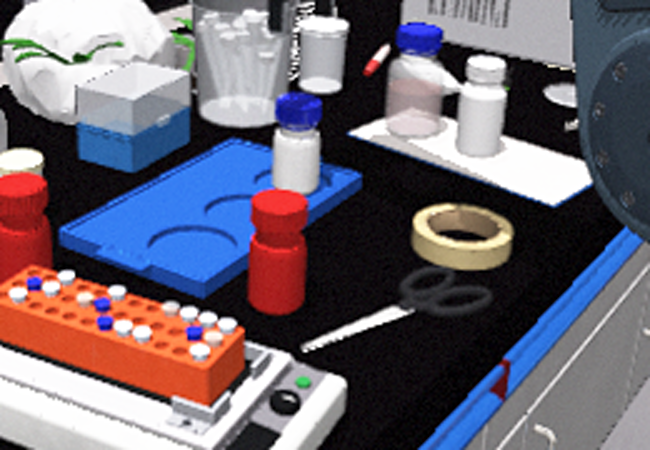

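The foil bottle is back upright in its seat at (298,145), and the rack is on the shaker. Pink (415,85) and white (482,105) are still on the pad.

Call:
{"op": "servo_tool", "data": {"motion": [[[-2,4,0,0,-1],[-4,8.2,0,0,-1],[-6,12.3,0,0,-1],[-6,12.3,0,0,-1]]]}}

```text
time_s: 35.4
eef_pos: [0.5343, -0.2468, 0.2133]
eef_rot: [0.0, 1.0, 0.015, -0.001]
wrist_force: [-0.2, 0.5, 0.2]
opening: 0.999
grasp_force: 0.0
```

Call:
{"op": "servo_tool", "data": {"motion": [[[-2,4,0,0,-1],[-4,8.2,0,0,-1],[-6,12.2,0,0,-1],[-6,12.2,0,0,-1],[-6,12.2,0,0,-1]]]}}

```text
time_s: 35.9
eef_pos: [0.4806, -0.3663, 0.2132]
eef_rot: [-0.001, 1.0, 0.017, -0.0]
wrist_force: [1.3, 0.6, -0.4]
opening: 0.999
grasp_force: 0.0
```

Call:
{"op": "servo_tool", "data": {"motion": [[[0,0,4,0,-1],[0,0,8,0,-1],[0,0,12,0,-1],[0,0,12.8,0,-1],[0,0,12.8,0,-1]]]}}

```text
time_s: 36.4
eef_pos: [0.4809, -0.364, 0.0847]
eef_rot: [-0.002, 1.0, 0.019, -0.001]
wrist_force: [-0.0, -0.8, 0.1]
opening: 1.003
grasp_force: 0.0
```

Call:
{"op": "servo_tool", "data": {"motion": [[[0,0,0,0,-1],[0,0,0,0,1],[0,0,0,0,1],[0,0,0,0,1],[0,0,0,0,1]]]}}

```text
time_s: 36.9
eef_pos: [0.4822, -0.3676, 0.089]
eef_rot: [0.001, 1.0, 0.018, 0.001]
wrist_force: [-0.1, 0.0, 7.5]
opening: 0.638
grasp_force: 62.2
```

Call:
{"op": "servo_tool", "data": {"motion": [[[0,0,0,0,1],[0,0,-4,0,1],[0,0,-8,0,1],[0,0,-12,0,1],[0,0,-15,0,1]]]}}

```text
time_s: 37.4
eef_pos: [0.4815, -0.367, 0.2402]
eef_rot: [0.002, 1.0, 0.018, 0.001]
wrist_force: [-0.2, -1.5, -1.3]
opening: 0.632
grasp_force: 64.4
```

Call:
{"op": "servo_tool", "data": {"motion": [[[0,0,0,0,1],[0,0,0,0,1],[0,0,0,0,1]]]}}

```text
time_s: 37.7
eef_pos: [0.4803, -0.3657, 0.2348]
eef_rot: [-0.001, 1.0, 0.018, -0.001]
wrist_force: [0.4, -0.1, -0.8]
opening: 0.636
grasp_force: 64.4
```

```bash
python3 plan.py "[(588,-20,234,2.4)]"
```

```text
t 37.7 at [ 480.3 -365.7  234.8] head 2.1 open 0.636 grip 64.4 tilt [-0.001  -0.0008]
  rows>= 4 [np.float64(6.0), np.float64(-17.1), np.float64(0.0)] 0
  rows>= 4 [np.float64(6.0), np.float64(-17.1), np.float64(0.1)] 0
   -> [588.  -19.6 233.8] 2.1
```

Call:
{"op": "servo_tool", "data": {"motion": [[[1.4,-4,0,0,1],[2.9,-8.2,0,0,1],[4.4,-12.5,0,0,1],[6,-17.1,0,0,1],[6,-17.1,0,0,1]]]}}

```text
time_s: 38.2
eef_pos: [0.535, -0.1872, 0.2341]
eef_rot: [-0.002, 1.0, 0.021, -0.001]
wrist_force: [-0.0, 0.3, -1.5]
opening: 0.633
grasp_force: 64.4
```

Call:
{"op": "servo_tool", "data": {"motion": [[[1.4,-4,0,0,1],[2.9,-8.2,0,0,1],[4.4,-12.5,0,0,1],[6,-17.1,0,0,1],[6,-17.1,0,0,1]]]}}

```text
time_s: 38.7
eef_pos: [0.5886, -0.0151, 0.2345]
eef_rot: [-0.001, 1.0, 0.021, -0.001]
wrist_force: [-0.4, -0.5, -0.4]
opening: 0.633
grasp_force: 64.4
```

Call:
{"op": "servo_tool", "data": {"motion": [[[0,0,0,0,1],[0,0,4,0,1],[0,0,8,0,1],[0,0,12,0,1],[0,0,13,0,1]]]}}

```text
time_s: 39.2
eef_pos: [0.5843, -0.0213, 0.1006]
eef_rot: [-0.001, 1.0, 0.017, -0.005]
wrist_force: [-0.7, -0.4, -0.9]
opening: 0.631
grasp_force: 64.4
```

Call:
{"op": "servo_tool", "data": {"motion": [[[0,0,0,0,1],[0,0,0.5,0,1],[0,0,1,0,1],[0,0,1.2,0,1],[0,0,1.2,0,1]]]}}

```text
time_s: 39.7
eef_pos: [0.589, -0.0203, 0.0949]
eef_rot: [0.0, 1.0, 0.018, 0.0]
wrist_force: [0.3, 0.6, -1.6]
opening: 0.637
grasp_force: 64.4
```

Call:
{"op": "servo_tool", "data": {"motion": [[[0,0,0.1,0,1],[0,0,0.2,0,1],[0,0,0.3,0,1],[0,0,0.3,0,1]]]}}

```text
time_s: 40.1
eef_pos: [0.5902, -0.0203, 0.0941]
eef_rot: [0.0, 1.0, 0.018, 0.002]
wrist_force: [-4.1, 1.3, 12.4]
opening: 0.637
grasp_force: 65.7
```

Call:
{"op": "servo_tool", "data": {"motion": [[[0,0,-0.2,0,1],[0,0,-0.2,0,0.6],[0,0,-0.2,0,0.2],[0,0,-0.2,0,-1],[0,0,-0.2,0,-1]]]}}

```text
time_s: 40.6
eef_pos: [0.5883, -0.0202, 0.0928]
eef_rot: [-0.0, 1.0, 0.018, -0.0]
wrist_force: [-0.1, 0.2, 0.5]
opening: 0.948
grasp_force: 0.0
```

Call:
{"op": "servo_tool", "data": {"motion": [[[0,0,0,0,-1],[0,0,-4,0,-1],[0,0,-8,0,-1],[0,0,-12,0,-1],[0,0,-15,0,-1]]]}}

```text
time_s: 41.1
eef_pos: [0.5891, -0.0204, 0.2459]
eef_rot: [0.0, 1.0, 0.018, 0.001]
wrist_force: [1.1, -0.2, -0.3]
opening: 1.004
grasp_force: 0.0
```

Call:
{"op": "servo_tool", "data": {"motion": [[[0,0,0,0,-1],[0,0,0,0,-1],[0,0,0,0,-1]]]}}

```text
time_s: 41.4
eef_pos: [0.5877, -0.02, 0.2415]
eef_rot: [-0.0, 1.0, 0.018, -0.001]
wrist_force: [-0.0, -0.0, 0.2]
opening: 1.001
grasp_force: 0.0
```

```bash
python3 plan.py "[(579,-378,243,2.4),(579,-378,131,2.4)]"
```

```text
t 41.4 at [587.7 -20.  241.5] head 2.1 open 1.001 grip 0.0 tilt [-0.0004 -0.0014]
  rows>= 4 [np.float64(-1.1), np.float64(17.9), np.float64(-0.1)] 0
  rows>= 4 [np.float64(-1.1), np.float64(17.8), np.float64(-0.1)] 0
   -> [ 578.5 -377.6  243.5] 2.1
  rows>= 3 [np.float64(0.0), np.float64(0.0), np.float64(11.2)] 0
   -> [ 578.5 -377.6  131.5] 2.1
```

Call:
{"op": "servo_tool", "data": {"motion": [[[-0.3,4.5,0,0,-1],[-0.6,9,0,0,-1],[-0.9,13.5,0,0,-1],[-1.1,17.9,0,0,-1],[-1.1,17.9,0,0,-1]]]}}

```text
time_s: 41.9
eef_pos: [0.5827, -0.2046, 0.241]
eef_rot: [0.0, 1.0, 0.015, -0.001]
wrist_force: [-1.4, 0.2, -0.6]
opening: 1.0
grasp_force: 0.0
```

Call:
{"op": "servo_tool", "data": {"motion": [[[-0.3,4.5,0,0,-1],[-0.6,9,0,0,-1],[-0.9,13.5,0,0,-1],[-1.1,17.9,0,0,-1],[-1.1,17.9,0,0,-1]]]}}

```text
time_s: 42.4
eef_pos: [0.5778, -0.3833, 0.2406]
eef_rot: [-0.0, 1.0, 0.016, -0.001]
wrist_force: [-0.6, 1.7, -0.7]
opening: 0.998
grasp_force: 0.0
```

Call:
{"op": "servo_tool", "data": {"motion": [[[0,0,0,0,-1],[0,0,4,0,-1],[0,0,8,0,-1],[0,0,11,0,-1],[0,0,11,0,-1]]]}}

```text
time_s: 42.9
eef_pos: [0.577, -0.3738, 0.1266]
eef_rot: [-0.004, 1.0, 0.019, -0.004]
wrist_force: [-0.7, -0.0, -0.5]
opening: 0.999
grasp_force: 0.0
```

Call:
{"op": "servo_tool", "data": {"motion": [[[0,0,0,0,-1],[0,0,0,0,1],[0,0,0,0,1],[0,0,0,0,1],[0,0,0,0,1]]]}}

```text
time_s: 43.4
eef_pos: [0.5809, -0.3795, 0.1363]
eef_rot: [0.001, 1.0, 0.018, 0.002]
wrist_force: [0.7, 2.2, 5.7]
opening: 0.613
grasp_force: 64.3
```

Call:
{"op": "servo_tool", "data": {"motion": [[[0,0,0,0,1],[0,0,-4,0,1],[0,0,-8,0,1],[0,0,-12,0,1],[0,0,-16,0,1]]]}}

```text
time_s: 43.9
eef_pos: [0.5791, -0.3785, 0.2948]
eef_rot: [-0.0, 1.0, 0.018, -0.0]
wrist_force: [0.0, -0.5, -2.9]
opening: 0.61
grasp_force: 65.1
```

Call:
{"op": "servo_tool", "data": {"motion": [[[0,0,0,0,1],[0,0,0,0,1],[0,0,0,0,1]]]}}

```text
time_s: 44.2
eef_pos: [0.5786, -0.378, 0.2906]
eef_rot: [-0.001, 1.0, 0.018, -0.002]
wrist_force: [0.2, 0.1, -5.0]
opening: 0.611
grasp_force: 65.1
```

```bash
python3 plan.py "[(584.5,75.5,292,2.4)]"
```

```text
t 44.2 at [ 578.6 -378.   290.6] head 2.1 open 0.611 grip 65.1 tilt [-0.0015 -0.0015]
  rows>= 5 [np.float64(1.1), np.float64(-22.6), np.float64(-0.1)] 0
  rows>= 5 [np.float64(1.1), np.float64(-22.7), np.float64(-0.0)] 0
   -> [584.3  75.5 291.6] 2.1
```

Call:
{"op": "servo_tool", "data": {"motion": [[[0.2,-4.5,0,0,1],[0.4,-9,0,0,1],[0.6,-13.5,0,0,1],[0.8,-18,0,0,1],[1.1,-22.6,0,0,1]]]}}

```text
time_s: 44.7
eef_pos: [0.5809, -0.1504, 0.2903]
eef_rot: [-0.001, 1.0, 0.018, -0.002]
wrist_force: [1.3, 0.7, -4.0]
opening: 0.613
grasp_force: 65.7
```

Call:
{"op": "servo_tool", "data": {"motion": [[[0.2,-4.5,0,0,1],[0.4,-9,0,0,1],[0.6,-13.5,0,0,1],[0.8,-18,0,0,1],[1.1,-22.7,0,0,1]]]}}

```text
time_s: 45.2
eef_pos: [0.5837, 0.0764, 0.2905]
eef_rot: [-0.0, 1.0, 0.018, -0.002]
wrist_force: [0.7, -0.3, -4.9]
opening: 0.612
grasp_force: 65.7
```

Call:
{"op": "servo_tool", "data": {"motion": [[[0,0,0,0,1],[0,0,0,0,1],[0,0,4,0,1],[0,0,8,0,1],[0,0,10,0,1]]]}}

```text
time_s: 45.7
eef_pos: [0.5823, 0.0733, 0.1879]
eef_rot: [-0.0, 1.0, 0.017, -0.004]
wrist_force: [-0.8, -0.2, -4.4]
opening: 0.612
grasp_force: 66.2
```

Call:
{"op": "servo_tool", "data": {"motion": [[[0,0,0,0,1],[0,0,2,0,1],[0,0,4,0,1],[0,0,4,0,1],[0,0,4,0,1]]]}}

```text
time_s: 46.2
eef_pos: [0.5857, 0.074, 0.1542]
eef_rot: [0.0, 1.0, 0.018, 0.0]
wrist_force: [-0.1, 0.5, -2.6]
opening: 0.611
grasp_force: 66.2
```

```bash
python3 plan.py "[(584.5,75.5,137,2.4)]"
```

```text
t 46.2 at [585.7  74.  154.2] head 2.0 open 0.611 grip 66.2 tilt [0.0001 0.0002]
  rows>= 1 [np.float64(-0.1), np.float64(-0.2), np.float64(1.7)] 0
   -> [584.6  75.9 137.2] 2.0
```

Call:
{"op": "servo_tool", "data": {"motion": [[[-0.1,-0.2,0.3,0,1],[-0.1,-0.2,0.7,0,1],[-0.1,-0.2,1.0,0,1],[-0.1,-0.2,1.0,0,1]]]}}

```text
time_s: 46.6
eef_pos: [0.5838, 0.0767, 0.143]
eef_rot: [-0.0, 1.0, 0.018, -0.0]
wrist_force: [0.4, -0.0, -3.7]
opening: 0.61
grasp_force: 66.2
```

Call:
{"op": "servo_tool", "data": {"motion": [[[0,0,0.2,0,1],[0,0,0.3,0,1],[0,0,0.3,0,1]]]}}

```text
time_s: 46.9
eef_pos: [0.5847, 0.0768, 0.1414]
eef_rot: [0.0, 1.0, 0.018, 0.001]
wrist_force: [-1.4, 0.5, 3.4]
opening: 0.612
grasp_force: 67.0
```

Call:
{"op": "servo_tool", "data": {"motion": [[[0,0,-0.1,0,1],[0,0,-0.1,0,0.6],[0,0,-0.1,0,0.2],[0,0,-0.1,0,-1],[0,0,-0.1,0,-1]]]}}

```text
time_s: 47.4
eef_pos: [0.5843, 0.0766, 0.1413]
eef_rot: [0.0, 1.0, 0.018, 0.0]
wrist_force: [-0.1, -0.1, 0.6]
opening: 0.924
grasp_force: 0.0
```

Call:
{"op": "servo_tool", "data": {"motion": [[[0,0,0,0,-1],[0,0,-4,0,-1],[0,0,-8,0,-1],[0,0,-12,0,-1],[0,0,-12,0,-1]]]}}

```text
time_s: 47.9
eef_pos: [0.5876, 0.0765, 0.2686]
eef_rot: [0.001, 1.0, 0.018, 0.006]
wrist_force: [0.5, 0.1, -0.3]
opening: 0.997
grasp_force: 0.0
```

Call:
{"op": "servo_tool", "data": {"motion": [[[-5,0,0,0,-1],[-10,0,0,0,-1],[-15,0,0,0,-1],[-20,0,0,0,-1],[-20,0,0,0,-1]]]}}

```text
time_s: 48.4
eef_pos: [0.3782, 0.0702, 0.2595]
eef_rot: [-0.0, 1.0, 0.018, -0.002]
wrist_force: [1.2, 0.3, -0.5]
opening: 1.003
grasp_force: 0.0
```

Call:
{"op": "servo_tool", "data": {"motion": [[[0,0,0,0,-1],[0,0,0,0,-1],[0,0,0,0,-1]]]}}

```text
time_s: 48.7
eef_pos: [0.3854, 0.0693, 0.2614]
eef_rot: [-0.0, 1.0, 0.018, 0.0]
wrist_force: [-0.4, 0.6, -0.9]
opening: 0.999
grasp_force: 0.0
```

```bash
python3 -c "
from m import *
a=snap('scene'); save(a,'s6.png',(60,120,420,340),2.2)
c=snap('top'); hsv=cv2.cvtColor(c['pixels'],cv2.COLOR_RGB2HSV); H,S,V=[hsv[...,i].astype(int) for i in range(3)]
cap=((H>=118)&(H<130)&(S>150)).astype(np.uint8)
circ(c,cap,(195,170,225,200),.147,'pink'); circ(c,cap,(265,170,295,200),.117,'foil')
jar=((H>15)&(H<40)&(S>25)&(V>150)).astype(np.uint8)
circ(c,jar,(180,105,212,135),.07,'jar'); circ(c,jar,(255,235,310,285),.025,'tape')
save(c,'t2.png',(90,100,310,300),3)
"
```

```text
pink circ 581.5 77.5 d 51.6 ell [581.1  77.5] [48.1 49.3]
foil circ 587.0 -114.0 d 44.3 ell [ 586.9 -114. ] [39.7 41.9]
jar circ 788.5 117.8 d 53.6 ell [787.5 118.6] [47.8 50.2]
tape circ 383.6 -121.1 d 100.7 ell [ 382.9 -120.8] [95.1 96.5]
```

View pics/s6.png

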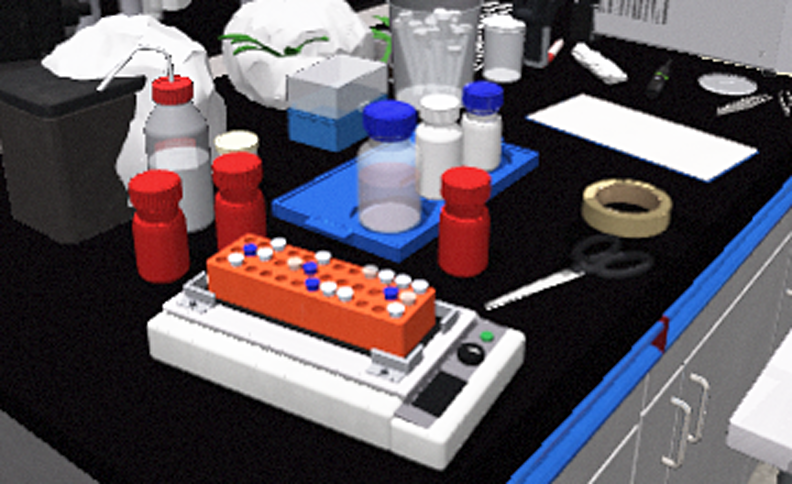

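View pics/t2.png

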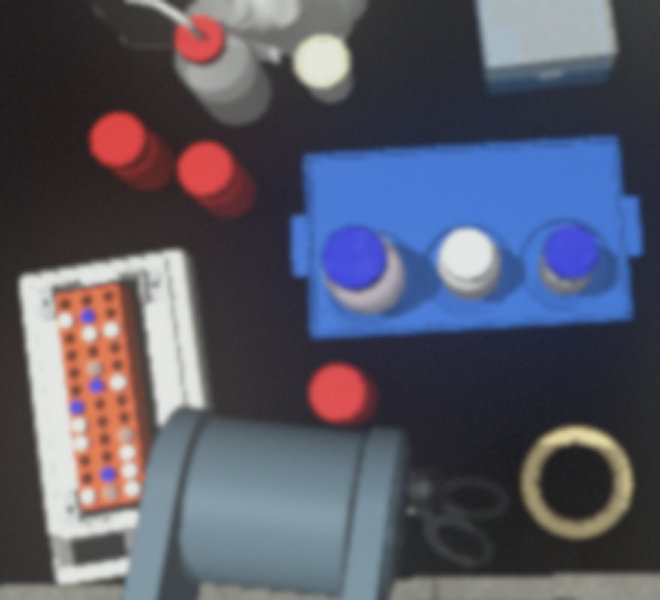

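All three bottles are upright in their own seats at crop pixels pink (357,260), white (468,255) and foil (570,250). The rack is on the shaker at (95,395), and the jar (322,62) and tape (577,483) have not moved. I'm handing the job in.

```bash
python3 -c "
from bench import ctrl
print(ctrl.hand_in())"
```

```text
the job is handed in; nothing more can be done
None
```

The job is handed in, with no verdict returned: the rack is on the shaker between the four brackets, all three bottles are upright in their original seats, the jar and tape appear unmoved, and the gripper is open and clear.

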